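Clear the inspection turntable and lock the transit case

TASK

Clear the spinning turntable: every pipe spool that is standing on end at the start has passed and goes into the aluminium transit case, every spool that is lying tipped over at the start goes into the shallow black rework tray (they may stand or lie there). When the passed spools are all in the case, shut its lid, then push the loose pin through all three eyes of the hasp, from either side, so that its end comes out beyond the last one, and leave it there. Do not disturb the other things on the bench.

Things in the scene. Friction and masses are not known exactly. Their poses are not given: they have to be found in the camera images.
- spool_1: Flanged steel pipe spool, 70 mm long overall: round tube 26 mm across with a narrow brass band at mid-length (0.2 kg), and a square flange 40 x 40 x 6 mm at each end. Both ends alike. Origin at its middle, z along the tube, x and y square to the flange sides. At the start it stands on end or lies on its side on the turntable, or is absent.
- spool_2: Flanged steel pipe spool, 70 mm long overall: round tube 26 mm across with a narrow brass band at mid-length (0.2 kg), and a square flange 40 x 40 x 6 mm at each end. Both ends alike. Origin at its middle, z along the tube, x and y square to the flange sides. At the start it stands on end or lies on its side on the turntable, or is absent.
- spool_3: Flanged steel pipe spool, 70 mm long overall: round tube 26 mm across with a narrow brass band at mid-length (0.2 kg), and a square flange 40 x 40 x 6 mm at each end. Both ends alike. Origin at its middle, z along the tube, x and y square to the flange sides. At the start it stands on end or lies on its side on the turntable, or is absent.
- spool_4: Flanged steel pipe spool, 70 mm long overall: round tube 26 mm across with a narrow brass band at mid-length (0.2 kg), and a square flange 40 x 40 x 6 mm at each end. Both ends alike. Origin at its middle, z along the tube, x and y square to the flange sides. At the start it stands on end or lies on its side on the turntable, or is absent.
- spool_5: Flanged steel pipe spool, 70 mm long overall: round tube 26 mm across with a narrow brass band at mid-length (0.2 kg), and a square flange 40 x 40 x 6 mm at each end. Both ends alike. Origin at its middle, z along the tube, x and y square to the flange sides. At the start it stands on end or lies on its side on the turntable, or is absent.
- turntable: Fixed foot of the round turntable. Its aluminium top plate, 260 mm across, spins freely about the upright axis through this origin and has no brake; plate top 40 mm above the bench. Origin on the bench at the axis.
- case: Fixed open aluminium transit case with a lid, outside 142 (x) x 212 (y) x 90 mm high, walls and floor 6 mm. Origin at the centre of its underside; x points from the hasp side to the hinge side. Lid hinge along y at x +71, z +90 mm. The hasp stands outside the -x wall.
- lid (a joint): Lid of the transit case, angle in rad: 0 fully shut, about 1.57 upright, 1.75 leaning fully back. It starts open, turns easily and falls shut by its own weight, slowly, once pushed past upright. Panel 142 x 212 x 7 mm; the lid's eye plate is on its free edge.
- lid_edge (a point): Middle of the lid's free edge (142 mm from the hinge line).
- hasp (a point): Centre of the hasp, 86 mm before the case's centre, 126 mm above the bench; axes as the case. Three steel plates 6 mm thick, 28 mm wide, tops at 144 mm, in a row along y: at -28 and +28 mm (fixed) and, lid shut, at 0 (on the lid). Each has a square eye 18 x 18 mm through along y, in line when the lid is shut. Shut lid's top is 98 mm above the bench.
- pin: Loose hasp pin (0.12 kg) lying on the bench: a dark square grip 40 x 24 x 24 mm with a round steel shank 12 mm across, 100 mm long with a tapered end, sticking out along +x. Origin at the centre of the grip.
- pin_tip (a point): Free end of the pin's shank, 120 mm from the pin's origin.
- pin_root (a point): Where the shank leaves the grip, 20 mm from the pin's origin.
- tray: Fixed shallow black rework tray without a lid, outside 162 (x) x 222 (y) x 30 mm high, walls and floor 6 mm. Origin at the centre of its underside.
- brass_cap: Bystander: turned brass cap 36 mm across, 30 mm high, origin under its centre.
- wrench: Bystander: steel wrench 170 mm long, lying.
- screwdriver: Bystander: screwdriver 200 mm long, lying.
- steel_ring: Bystander: steel ring 60 mm across, 12 mm high.
- oil_jar: Bystander: jar 60 mm across, 90 mm high.
- brass_hub: Bystander: flanged brass hub 56 mm across, 40 mm high.

How it is judged (in metres and radians):
On the way, in this order (a step that is already met when the one before it is completed fails the run):
1. all spools that were standing at the start are in the transit case (x of spool_1 in the frame of case between -0.062 and 0.062 m and y of spool_1 in the frame of case between -0.098 and 0.098 m and z of spool_1 in the frame of case between 0.01 and 0.075 m and x of spool_3 in the frame of case between -0.062 and 0.062 m and y of spool_3 in the frame of case between -0.098 and 0.098 m and z of spool_3 in the frame of case between 0.01 and 0.075 m and x of spool_4 in the frame of case between -0.062 and 0.062 m and y of spool_4 in the frame of case between -0.098 and 0.098 m and z of spool_4 in the frame of case between 0.01 and 0.075 m), for 0.2 s.
2. the lid is shut (value of joint lid below 0.05 rad), for 0.2 s.
3. the pin passes through all three eyes (x of pin_tip in the frame of hasp between -0.016 and 0.016 m and z of pin_tip in the frame of hasp between -0.016 and 0.016 m and x of pin_root in the frame of hasp between -0.016 and 0.016 m and z of pin_root in the frame of hasp between -0.016 and 0.016 m and ((y of pin_tip in the frame of hasp above 0.036 m and y of pin_root in the frame of hasp below -0.025 m) or (y of pin_tip in the frame of hasp below -0.036 m and y of pin_root in the frame of hasp above 0.025 m))), for 0.2 s.
At the end, for the whole second after the job is handed in: Spools standing at the start are in the case, tipped ones in the rework tray; lid shut (within 0.05 rad); pin through all three eyes, tip out of the last plate (36 mm past the hasp centre), shank ends within 16 mm of the eyes' axis; all at rest (all of step 1 and all of step 3 and x of spool_2 in the frame of tray between -0.075 and 0.075 m and y of spool_2 in the frame of tray between -0.105 and 0.105 m and z of spool_2 in the frame of tray between 0.01 and 0.08 m and x of spool_5 in the frame of tray between -0.075 and 0.075 m and y of spool_5 in the frame of tray between -0.105 and 0.105 m and z of spool_5 in the frame of tray between 0.01 and 0.08 m and value of joint lid below 0.05 rad and linear speed of each of spool_1, spool_2, spool_3, spool_4, spool_5, pin below 0.03 m/s); the robot touches nothing.
It fails at once if a bystander was moved more than 40 mm (distance of any of brass_cap, wrench, screwdriver, steel_ring, oil_jar, brass_hub from where it was at the start of the episode above 0.04 m).
Of spool_1, spool_3, spool_4 only 2 to 3 are there at a start; the rules pass over those that are not, and their reading is None.
Of spool_2, spool_5 only 1 to 2 are there at a start; the rules pass over those that are not, and their reading is None.
At some moment in a run one of pin may be knocked a few centimetres aside while the robot is not near it.
Once in a run the grip may slacken for a moment while it holds something.
It also fails if it takes over 210 s, if anything falls off the work surface, if the arm or the gripper's body presses on something with over 40 N, if the wrist force passes 120 N, or if a joint passes its speed limit or range.

ROBOT

A 6-joint arm with a two-finger parallel gripper is mounted at the origin on the work surface. World frame = base frame: x ahead of the robot, y to its left, z up, the work surface at z = 0. Lengths are in m, angles in degrees, forces in N, time in s.
With the tool pointing down it reaches from about 0.3 to 0.775 m from the base axis. Payload 14.6 kg.
Tool frame: the origin (TCP) lies between the finger pads; the fingertips stand ahead of it and the grasp point (between the pads) lies 5 mm behind it (robot.tips_ahead is the x of the fingertips in the tool frame, in m); x points along the fingers, z is the direction in which the jaws open and shut, and the axes are right-handed (so a half turn about x gives the same grasp; the last joint's range is limited). The gripper opens to 94 mm and grips with 3 to 60 N. Pads are 16 mm wide; open, the fingers measure 119 mm over their backs; the gripper's body (75 mm by 177 mm) begins 78 mm behind the grasp point.
Start: joints at [-66.956, 17.183, 87.147, -0, 75.671, -3.816], TCP at [0.248, -0.491, 0.219] pointing down, gripper open.
Joint ranges: [-173.82, 173.82], [-45.26, 126.66], [13.44, 144.39], [-59.66, 239.66], [0, 175.72], [-146.38, 146.38]. Speed limits (degrees/s): [127.2, 127.2, 147.25, 180, 180, 180].

INTERFACE

Orientations are given as [roll, pitch, yaw] about the fixed x, y, z axes, in that order (R = Rz(yaw) Ry(pitch) Rx(roll)).
In Python, from station import monitor, viewer, order, robot gives the robot as it stands.
- The arm moves only by the tool servo_tool, never from a script. Its argument "steps" is a list that holds one entry, the list of rows, each a list of 5 numbers: the shift along the tool's x, y, z in mm, then the turn about the tool's x in rad, then the finger opening in mm, from 0 to 94. A call has 1 to 10 rows; each row is the pose to reach, as a shift and turn from the pose measured when the call began, along the tool's axes at that moment; what a row does not reach only later rows make up. A row lasts 1/8 s, in which the tool goes at most 62.5 mm and 10.7 degrees, less where a joint would pass 70% of its speed; a pose out of reach is approached as far as the arm can. A call with a gripper value outside its range is refused whole. The fingers move at their own pace and stop on an object; "grip_force" is the grip in N (left out, the last holds). Time passes only in rows, so rows that repeat a pose let the fingers close. It gives the time, the measured TCP pose, the force and the opening at its end, in the units of the state.
- monitor.sense(): the state, without advancing time (a new reading comes with each control period).
- viewer.capture(name): name is "scene" or "top" or "wrist"; returns the picture (384x512x3 uint8, blue, green, red); there is no depth.
- viewer.camera_params(name): a dict with "K" (3x3 intrinsics, pixels), "k1" (the pictures are not rectified: a ray, as slopes to the right and down, at radius r is drawn at 1 + k1 r^2 times it, then the intrinsics apply), "T" (4x4, takes a point from camera to world coordinates). Camera axes: x right, y up, looking along -z (the intrinsics and any distortion apply to the point x, -y, -z); pixel columns grow to the right and rows downward; lengths in m; the calibration is good to about 2 mm. A picture is of the moment at which its call begins: read the wrist's pose just before it. camera_params takes no time and is no camera call; for the wrist camera it gives the pose at the moment of the call.
- order.job_done(): hands the job in, once; it reports no verdict.
The state is a dict: "t": time; "joint_positions": joint angles; "joint_velocities": joint speeds; "effort": joint torques, N m; "tool_pos": TCP position; "tool_rot": TCP orientation; "wrist_force": force on the tool from outside, world axes, zero at the start; "ft_torque": the same for the moment, N m; "gripper_width": finger opening in m.
Only numpy, scipy, OpenCV 4.12 (cv2) and the standard library are available. Lean on these libraries where they do the work, as an engineer would, in place of code of your own. Each camera call takes 0.05 s, during which the arm holds its last target.

## Working session

There is one attempt and no reset: what is moved stays moved. The work goes in short steps, Python scripts to look and compute and a tool call to move; the robot and the scene stay as the last step left them, time stands still between calls to the robot, and variables do not carry over. Pictures are saved under pics/ and viewed, and the job is handed in when it is done.

Besides the shell and the picture viewer there is one more tool, called after ">>>" as name([rows], argument=value, ...), one row to a line, values as JSON. servo_tool: Moves the arm, as the interface text tells. Its arguments: {"type":"object","properties":{"steps":{"type":"array"},"grip_force":{"type":"number"}},"required":["steps"]}

```bash
ls -la; mkdir -p pics
python3 - <<'E'
from station import monitor, viewer, order, robot
import cv2
print(monitor.sense()); print([a for a in dir(robot) if a[0]!='_'], robot.tips_ahead)
for n in ("scene","top","wrist"):
    p=viewer.camera_params(n); print(n,p)
    cv2.imwrite(f"pics/{n}0.png",viewer.capture(n))
E
```

```text
total 12
drwxr-xr-x  3 agent agent 4096 Dec  7 15:11 .
drwxr-xr-x 23 root  root  4096 Dec  7 15:11 ..
drwxr-xr-x  2 agent agent 4096 Dec  7 15:11 pics
{'t': 0.0, 'joint_positions': array([-6.69541776e+01,  1.72145637e+01,  8.71830719e+01, -2.54732676e-04,
        7.56700533e+01, -3.81572874e+00]), 'joint_velocities': array([ 0.11631486, -0.04655234, -0.03542324, -0.0750104 , -0.00034127,
       -0.03700976]), 'effort': array([-3.44359971e-03, -5.31816852e+01, -3.52738345e+01,  7.07440870e-02,
        2.44933198e-02, -9.54093798e-05]), 'tool_pos': array([ 0.24840361, -0.49041183,  0.21887605]), 'tool_rot': array([176.39311892,  89.93231066, 113.25473327]), 'wrist_force': array([ 0.5503224 , -0.35895944, -0.3542927 ]), 'ft_torque': array([-0.00836316, -0.0290249 , -0.00999158]), 'gripper_width': 0.09432829000175293}
['PlanningError', 'tips_ahead'] 0.014
scene {'K': array([[414.47803316,   0.        , 246.26703765],
       [  0.        , 414.47803316, 191.66012166],
       [  0.        ,   0.        ,   1.        ]]), 'k1': -0.0398485472453724, 'T': array([[-0.53761574, -0.58646105,  0.
[... 494 characters left out ...]
     [-9.99695867e-01,  2.46529707e-02,  6.35979491e-04,
        -1.90203196e-02],
       [ 3.43141369e-03,  1.13515943e-01,  9.93530249e-01,
         1.17826650e+00],
       [ 0.00000000e+00,  0.00000000e+00,  0.00000000e+00,
         1.00000000e+00]])}
wrist {'K': array([[335.97464949,   0.        , 260.00500543],
       [  0.        , 335.97464949, 191.83917383],
       [  0.        ,   0.        ,   1.        ]]), 'k1': -0.06829041300582314, 'T': array([[ 0.45094388,  0.8564925 ,  0.25113785,  0.32058312],
       [-0.8925495 ,  0.4334302 ,  0.12447354, -0.45305176],
       [-0.00224007, -0.28028354,  0.95991464,  0.38477536],
       [ 0.        ,  0.        ,  0.        ,  1.        ]])}
```

View pics/scene0.png

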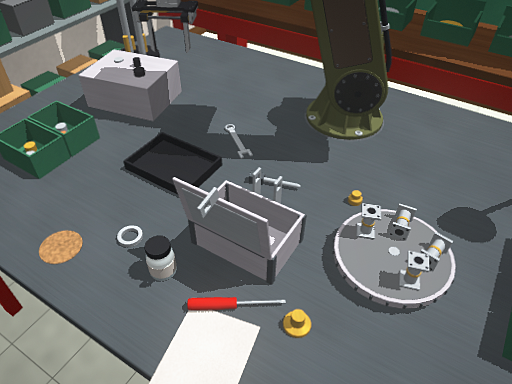

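View pics/top0.png

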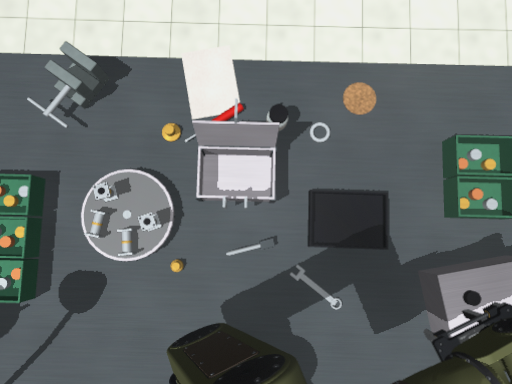

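View pics/wrist0.png

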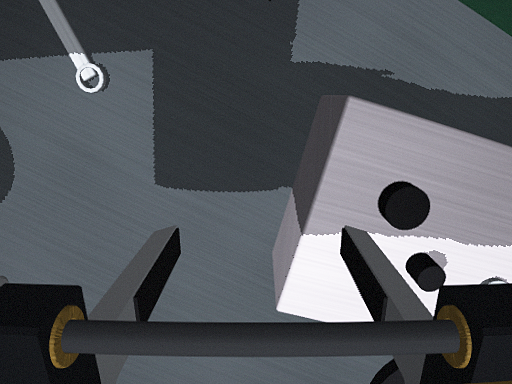

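```bash
cat > lib.py <<'E'
import numpy as np, cv2
from station import monitor, viewer, order, robot
from scipy.spatial.transform import Rotation as R
def ray(n,px,P=None):
    P=P or viewer.camera_params(n); px=np.array(px,float).reshape(-1,1,2)
    u=cv2.undistortPoints(px,P['K'],np.array([P['k1'],0,0,0.])).reshape(-1,2)
    d=np.c_[u[:,0],-u[:,1],-np.ones(len(u))]@P['T'][:3,:3].T
    return P['T'][:3,3],d
def onz(n,px,z,P=None):
    o,d=ray(n,px,P); return o+d*((z-o[2])/d[:,2])[:,None]
def tri(n1,p1,n2,p2,P1=None,P2=None):
    o1,d1=ray(n1,p1,P1);o2,d2=ray(n2,p2,P2);d1=d1[0];d2=d2[0]
    s=np.linalg.lstsq(np.c_[d1,-d2],o2-o1,rcond=None)[0]
    a=o1+s[0]*d1;b=o2+s[1]*d2
    return (a+b)/2,np.linalg.norm(a-b)
def proj(n,X,P=None):
    P=P or viewer.camera_params(n);X=np.array(X,float).reshape(-1,3)
    c=(X-P['T'][:3,3])@P['T'][:3,:3]
    c=c*[1,-1,-1]
    return cv2.projectPoints(c,np.zeros(3),np.zeros(3),P['K'],np.array([P['k1'],0,0,0.]))[0].reshape(-1,2)
def tcp():
    s=monitor.sense(); return np.array(s['tool_pos']),R.from_euler('xyz',s['tool_rot'],degrees=True).as_matrix()
def crop(im,x0,y0,x1,y1,f,name):
    c=cv2.resize(im[y0:y1,x0:x1],None,fx=f,fy=f,interpolation=cv2.INTER_CUBIC); cv2.imwrite('pics/'+name,c)
def go(x,y,z=None,jaw=None):
    """shift in tool frame mm to reach xyz world; jaw = world angle deg of tool z (mod 180), returns turn too"""
    p,M=tcp(); 
    if z is None: z=p[2]
    d=M.T@(np.array([x,y,z])-p)*1000
    a=np.degrees(np.arctan2(M[1,2],M[0,2])); out=0
    if jaw is not None:
        out=(jaw-a+90)%180-90
        # turn about tool x (down): positive tool turn = negative world yaw
        out=-out
    print('now',np.round(p,4),'jaw',round(a,1),'shift mm',np.round(d,1),'turn deg',round(out,1),'rad',round(np.radians(out),4),'t',monitor.sense()['t'],'J6',monitor.sense()['joint_positions'][5].round(1))
E
python3 - <<'E'
from lib import *
a=viewer.capture('top'); b=cv2.imread('pics/top0.png')
d=cv2.absdiff(a,b).max(2); print(monitor.sense()['t'],(d>25).sum(), np.argwhere(d>25).mean(0))
crop(a,70,150,190,280,6,'t1.png')
crop(a,180,80,400,310,3,'t2.png')
s=viewer.capture('scene')
crop(s,320,180,470,310,5,'s1.png')
crop(s,170,110,320,290,4,'s2.png')
print(tcp())
E
```

```text
0.2 15 [315.4        476.66666667]
(array([ 0.24844522, -0.49056343,  0.21917336]), array([[-1.99109884e-04,  8.92125627e-01,  4.51787369e-01],
       [ 5.16215996e-04,  4.51787409e-01, -8.92125479e-01],
       [-9.99999847e-01,  5.55888665e-05, -5.50484858e-04]]))
```

View pics/t1.png

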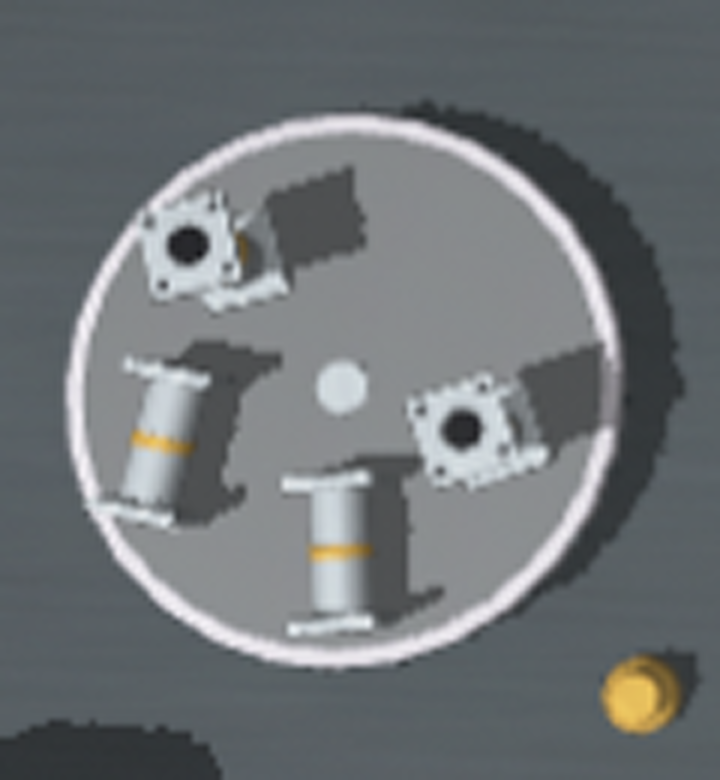

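View pics/t2.png

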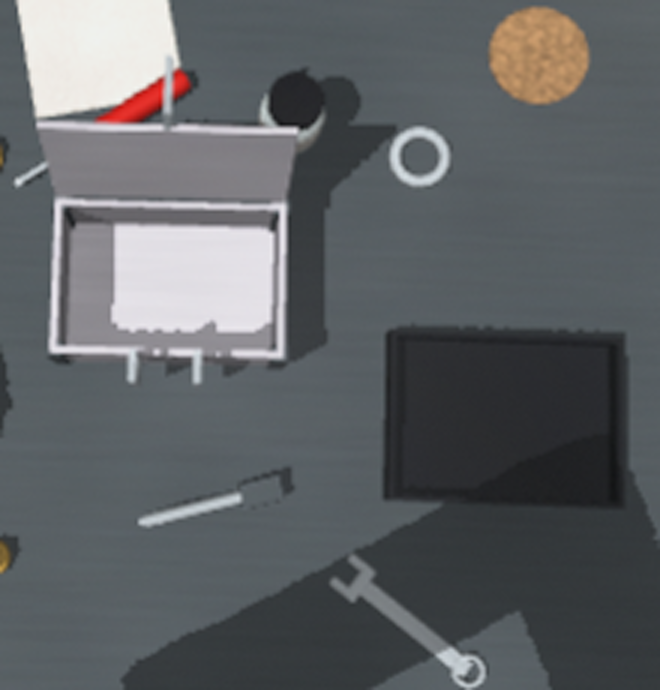

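View pics/s1.png

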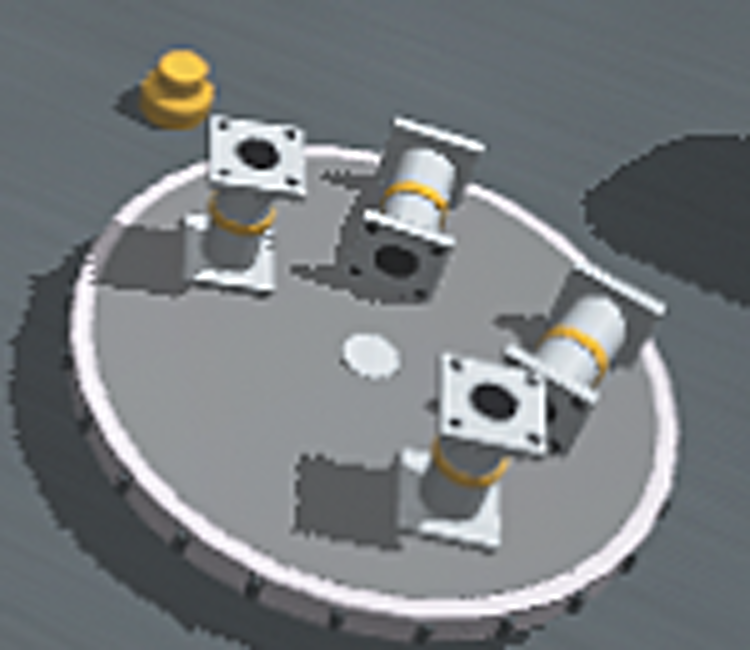

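View pics/s2.png

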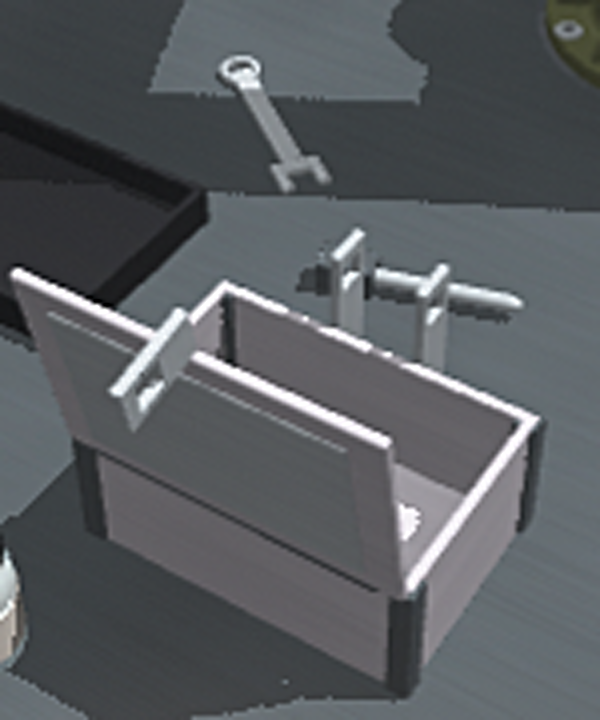

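```bash
cat >> lib.py <<'E'
def uc(pts,x0,y0,f): return (np.array(pts,float)+.5)/f-.5+[x0,y0]
E
python3 - <<'E'
from lib import *
t=lambda p:uc(p,70,150,6); s=lambda p:uc(p,320,180,5)
for n,a,b in [('A',(188,245),(495,402)),('B',(463,430),(258,153)),('hubcentre',(341,387),(371,355))]:
    print(n,*tri('top',t(a),'scene',s(b)))
print('plate centre', onz('top',t((341,387)),.04))
for n,p,z in [('Acorners',[(145,220),(215,192),(240,268),(165,295)],.11),('Bcorners',[(410,400),(487,377),(517,460),(440,487)],.11)]:
    q=onz('top',t(p),z); print(n,q.round(4)[:,:2].tolist(),q.mean(0).round(4)); 
    e=[q[(i+1)%4]-q[i] for i in range(4)]; print([ (round(np.hypot(*v[:2]),4),round(np.degrees(np.arctan2(v[1],v[0]))%90,1)) for v in e])
for n,f1,f2 in [('L1',[(125,365),(208,378)],[(95,506),(172,522)]),('L2',[(283,486),(368,475)],[(290,631),(373,623)])]:
    a=onz('top',t(f1),.08).mean(0);b=onz('top',t(f2),.08).mean(0);print(n,a,b,(a+b)/2,np.linalg.norm(a-b),np.degrees(np.arctan2(*(b-a)[1::-1])))
t=lambda p:uc(p,180,80,3); s=lambda p:uc(p,170,110,4)
print('case rim outer',onz('top',t([(55,200),(290,203),(286,360),(48,357)]),.09).round(4))
print('tray',onz('top',t([(387,330),(625,333),(624,508),(385,498)]),.03).round(4))
print('pin tip,root,grip end',onz('top',t([(142,521),(240,497),(290,480)]),.012).round(4))
print('hasp tops far/near', onz('top',t([(133,350),(132,382),(197,350),(197,384)]),.144).round(4))
for a,b in [((132,382),(440,268)),((197,384),(355,233))]: print(tri('top',t(a),'scene',s(b)))
E
```

```text
A [0.54908831 0.36963606 0.11316378] 0.00022164101743237603
B [0.47059897 0.24401059 0.11333104] 0.0001456602073549549
hubcentre [0.49125713 0.31841356 0.04528654] 0.0007292160611060239
plate centre [[0.49137598 0.32034862 0.04      ]]
Acorners [[0.5601, 0.3904], [0.5734, 0.3603], [0.5398, 0.3471], [0.527, 0.3793]] [0.5501 0.3693 0.11  ]
[(np.float64(0.0329), np.float64(23.8)), (np.float64(0.0361), np.float64(21.4)), (np.float64(0.0347), np.float64(21.7)), (np.float64(0.0349), np.float64(18.4))]
Bcorners [[0.4833, 0.2689], [0.4942, 0.2356], [0.4581, 0.2205], [0.4455, 0.2536]] [0.4703 0.2447 0.11  ]
[(np.float64(0.035), np.float64(18.2)), (np.float64(0.0391), np.float64(22.6)), (np.float64(0.0354), np.float64(20.8)), (np.float64(0.0407), np.float64(22.0))]
L1 [0.49471165 0.38749944 0.08      ] [0.43037865 0.39792171 0.08      ] [0.46254515 0.39271058 0.08      ] 0.06517175837438881 170.7977433385728
L2 [0.44735833 0.31287556 0.08      ] [0.3822673  0.30625929 0.08      ] [0.41481281 0.30956742 0.08      ] 0.06542643137401707 -174.1960200488565
case rim outer [[ 0.6798  0.1201  0.09  ]
 [ 0.6825 -0.0952  0.09  ]
 [ 0.5379 -0.094   0.09  ]
 [ 0.5354  0.1209  0.09  ]]
tray [[ 0.5745 -0.1942  0.03  ]
 [ 0.5772 -0.4213  0.03  ]
 [ 0.4118 -0.4177  0.03  ]
 [ 0.4154 -0.1934  0.03  ]]
pin tip,root,grip end [[ 0.3876  0.0353  0.012 ]
 [ 0.4125 -0.0576  0.012 ]
 [ 0.4298 -0.1051  0.012 ]]
hasp tops far/near [[ 0.5385  0.0413  0.144 ]
 [ 0.511   0.0413  0.144 ]
 [ 0.5398 -0.0137  0.144 ]
 [ 0.5106 -0.0144  0.144 ]]
(array([0.5116875 , 0.03977913, 0.14450891]), np.float64(0.0033185135716451175))
(array([ 0.51143512, -0.01596354,  0.14461708]), np.float64(0.0035462199583344268))
```

```bash
python3 -c "
from lib import *
go(.4705,.2445,.20,111)"
```

```text
now [ 0.2484 -0.4906  0.2192] jaw -63.1 shift mm [  19.5  530.2 -555.4] turn deg 5.9 rad 0.1022 t 0.25 J6 -3.8
```

>>> servo_tool([
  [[0,265,-278,0.05,94],[0,265,-278,0.05,94],[0,265,-278,0.05,94],[0,265,-278,0.05,94],[0,265,-278,0.05,94],[10,530,-555,0.1,94],[19,530,-555,0.1,94],[19,530,-555,0.1,94],[19,530,-555,0.1,94],[19,530,-555,0.1,94]],
])

```text
t: 1.5
tool_pos: [0.4294, 0.1096, 0.207]
tool_rot: [110.8, 90.0, 42.0]
wrist_force: [1.2, -1.1, -0.0]
gripper_width: 0.094
```

```bash
python3 -c "
from lib import *
go(.4705,.2445,.20,111)"
```

```text
now [0.4294 0.1096 0.207 ] jaw -68.9 shift mm [   7.1   87.  -111. ] turn deg 0.1 rad 0.0025 t 1.5 J6 78.4
```

>>> servo_tool([
  [[7,87,-111,0,94],[7,87,-111,0,94],[7,87,-111,0,94],[7,87,-111,0,94]],
])

```text
t: 2.0
tool_pos: [0.4702, 0.2448, 0.1996]
tool_rot: [-107.1, 90.0, -175.9]
wrist_force: [0.0, -1.3, 0.3]
gripper_width: 0.0944
```

Run:
```python
from lib import *
P=viewer.camera_params('wrist'); im=viewer.capture('wrist'); cv2.imwrite('pics/w1.png',im)
np.save('w1P.npy',P['T'])
t=viewer.capture('top'); crop(t,70,150,190,280,5,'t3.png')
go(.4705,.2445,.20,111)
```

```text
now [0.4703 0.2434 0.2001] jaw -68.9 shift mm [ 0.1  0.6 -1. ] turn deg 0.1 rad 0.0018 t 2.1 J6 92.3
```

View pics/w1.png

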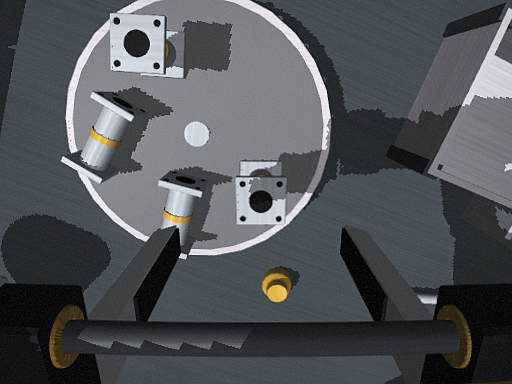

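View pics/t3.png

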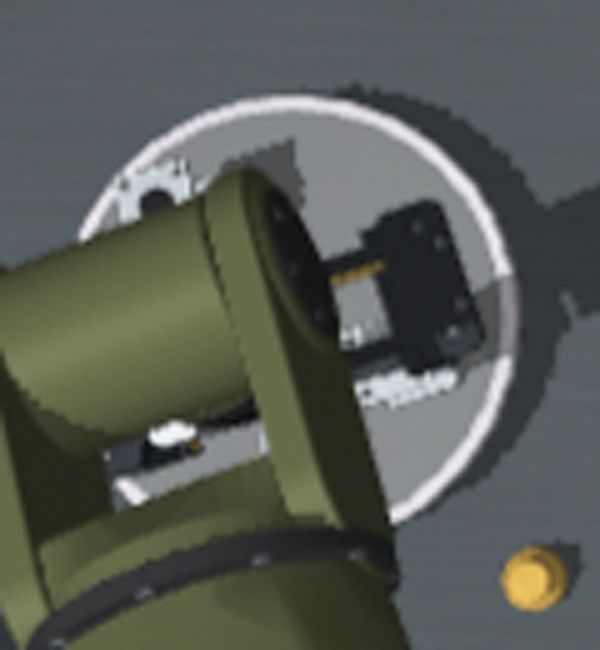

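Run:
```python
from lib import *
P=viewer.camera_params('wrist'); P['T']=np.load('w1P.npy'); print(P['T'][:3,3])
print(onz('wrist',[(260,201),(136,43)],.11,P))
print(onz('wrist',[(197,133)],.04,P), onz('wrist',[(103,136),(176,214)],.08,P))
print(proj('wrist',[.4705,.2445,.11],P))
q=onz('wrist',[(236,178),(284,177),(286,223),(237,224)],.11,P);print(q)
print(tri('wrist',(260,201),'top',uc((463,430),70,150,6),P),tri('wrist',(260,201),'scene',uc((258,153),320,180,5),P))
```

```text
[0.54568714 0.2750055  0.36539909]
[[0.46878666 0.2455851  0.11      ]
 [0.54741404 0.37130891 0.11      ]]
[[0.48994063 0.31901733 0.04      ]] [[0.46556452 0.38896018 0.08      ]
 [0.42063007 0.30868585 0.08      ]]
[[262.04469692 199.56091716]]
[[0.47963147 0.26993566 0.11      ]
 [0.49395646 0.23519806 0.11      ]
 [0.4588781  0.21903003 0.11      ]
 [0.44362319 0.25596186 0.11      ]]
(array([0.46995741, 0.24516733, 0.1115302 ]), np.float64(0.0018306900534904155)) (array([0.46947744, 0.24479715, 0.11216176]), np.float64(0.0020653650539369816))
```

```bash
python3 -c "
from lib import *
go(.4695,.245,.10,111)"
```

```text
now [0.4703 0.2434 0.2001] jaw -68.9 shift mm [100.1  -0.2  -1.8] turn deg 0.1 rad 0.0018 t 2.1 J6 92.3
```

>>> servo_tool([
  [[40,0,-2,0,62],[80,0,-2,0,62],[100,0,-2,0,62],[100,0,-2,0,62],[100,0,-2,0,30],[100,0,-2,0,30],[100,0,-2,0,30],[100,0,-2,0,30]],
], grip_force=25)

```text
t: 3.1
tool_pos: [0.47, 0.2453, 0.101]
tool_rot: [86.7, 89.9, 17.8]
wrist_force: [-0.4, -2.9, 6.5]
gripper_width: 0.0391
```

>>> servo_tool([
  [[-60,0,0,0,30],[-120,0,0,0,30],[-120,0,0,0,30],[-120,0,0,0,30]],
])

```text
t: 3.6
tool_pos: [0.4693, 0.2451, 0.2198]
tool_rot: [52.0, 90.0, -16.9]
wrist_force: [-0.7, -0.0, -3.9]
gripper_width: 0.0398
```

```bash
python3 -c "
from lib import *
go(.603,.063,.22,90)"
```

```text
now [0.4693 0.2451 0.2198] jaw -68.9 shift mm [-1.00e-01  5.91e+01  2.18e+02] turn deg 21.1 rad 0.3684 t 3.6 J6 92.5
```

>>> servo_tool([
  [[0,59,218,0.368,30],[0,59,218,0.368,30],[0,59,218,0.368,30],[0,59,218,0.368,30],[0,59,218,0.368,30],[0,59,218,0.368,30]],
])

```text
t: 4.35
tool_pos: [0.6022, 0.0633, 0.2181]
tool_rot: [-89.4, 89.8, -179.3]
wrist_force: [-0.5, 0.1, -3.1]
gripper_width: 0.0396
```

Run:
```python
from lib import *
go(.603,.063,.068,90)
print(monitor.sense()['gripper_width'])
s=viewer.capture('scene');cv2.imwrite('pics/s3.png',s)
P=viewer.camera_params('wrist');cv2.imwrite('pics/w2.png',viewer.capture('wrist'))
```

```text
now [0.6022 0.0633 0.2181] jaw -90.0 shift mm [150.1   1.2   0.3] turn deg 0.0 rad 0.0005 t 4.35 J6 92.5
0.039556649133780236
```

View pics/s3.png

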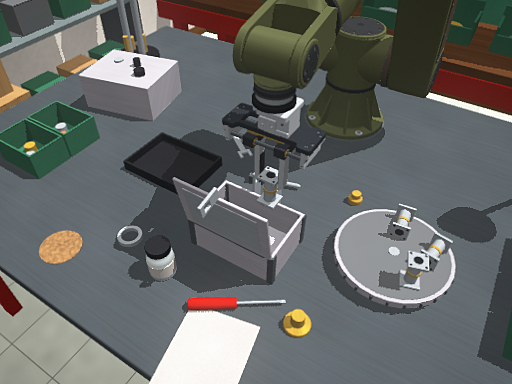

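View pics/w2.png

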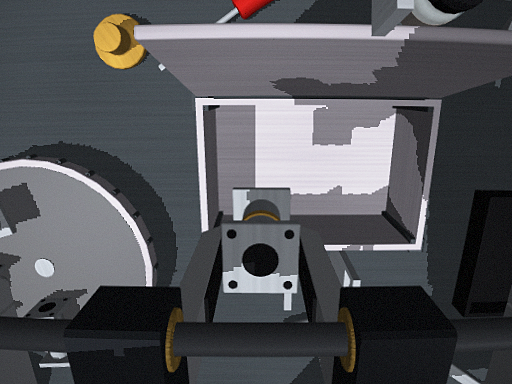

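Run:
```python
from lib import *
P=viewer.camera_params('wrist');print(P['T'][:3,3])
print(onz('wrist',[(196,98),(441,99),(424,249)],.09,P))
go(.59,.063,.068,90)
```

```text
[0.68335549 0.06468452 0.3848957 ]
[[ 0.68001116  0.1194012   0.09      ]
 [ 0.68077051 -0.0920424   0.09      ]
 [ 0.53836973 -0.0962774   0.09      ]]
now [0.6022 0.0639 0.2192] jaw -89.9 shift mm [151.2 -12.1   0.9] turn deg 0.1 rad 0.0016 t 4.45 J6 92.5
```

>>> servo_tool([
  [[30,-12,1,0,30],[80,-12,1,0,30],[120,-12,1,0,30],[140,-12,1,0,30],[150,-12,1,0,30],[150,-12,1,0,30],[150,-12,1,0,62],[150,-12,1,0,62],[150,-12,1,0,62]],
])

```text
t: 5.58
tool_pos: [0.5904, 0.0629, 0.0698]
tool_rot: [117.6, 90.0, 27.7]
wrist_force: [-0.2, -0.4, 0.2]
gripper_width: 0.0615
```

>>> servo_tool([
  [[-60,0,0,0,62],[-120,0,0,0,62],[-140,0,0,0,62],[-140,0,0,0,62]],
])

```text
t: 6.08
tool_pos: [0.5909, 0.0628, 0.2114]
tool_rot: [93.1, 89.8, 3.1]
wrist_force: [-0.4, -0.4, -1.7]
gripper_width: 0.0617
```

Run:
```python
from lib import *
go(.548,.3705,.20,111)
s=viewer.capture('scene');crop(s,170,150,470,310,2.6,'s4.png')
```

```text
now [0.5909 0.0628 0.2114] jaw -89.9 shift mm [  11.3  -42.5 -307.7] turn deg -20.9 rad -0.365 t 6.075 J6 92.5
```

View pics/s4.png

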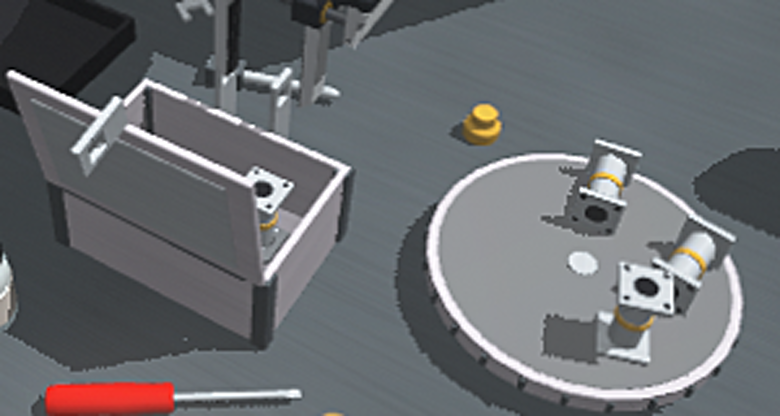

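>>> servo_tool([
  [[11,-42,-308,-0.365,62],[11,-42,-308,-0.365,62],[11,-42,-308,-0.365,62],[11,-42,-308,-0.365,62],[11,-42,-308,-0.365,62],[11,-42,-308,-0.365,62],[11,-42,-308,-0.365,62],[11,-42,-308,-0.365,62]],
])

```text
t: 7.12
tool_pos: [0.5483, 0.3694, 0.1982]
tool_rot: [-45.0, 90.0, -114.1]
wrist_force: [-0.1, -0.5, 0.5]
gripper_width: 0.0621
```

Run:
```python
from lib import *
P=viewer.camera_params('wrist'); im=viewer.capture('wrist'); cv2.imwrite('pics/w3.png',im)
np.save('w3P.npy',P['T'])
go(.548,.3705,.10,111)
```

```text
now [0.5483 0.3694 0.1984] jaw -69.1 shift mm [98.4  0.1 -1.1] turn deg -0.1 rad -0.0017 t 7.175 J6 99.9
```

View pics/w3.png

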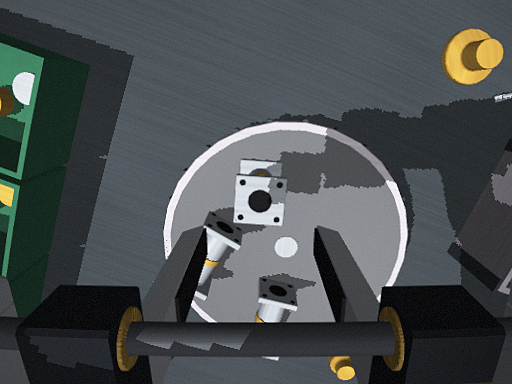

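Hole at (260,201), the same pixel as for B which was well centred. Descending and grasping.

>>> servo_tool([
  [[40,0,-1,0,62],[80,0,-1,0,62],[98,0,-1,0,62],[98,0,-1,0,62],[98,0,-1,0,30],[98,0,-1,0,30],[98,0,-1,0,30],[98,0,-1,0,30]],
])

```text
t: 8.18
tool_pos: [0.5484, 0.3706, 0.1016]
tool_rot: [92.0, 89.9, 22.9]
wrist_force: [0.5, -1.4, 6.4]
gripper_width: 0.0397
```

>>> servo_tool([
  [[-60,0,0,0,30],[-120,0,0,0,30],[-120,0,0,0,30],[-120,0,0,0,30]],
])

```text
t: 8.68
tool_pos: [0.5478, 0.3703, 0.2202]
tool_rot: [11.2, 90.0, -57.9]
wrist_force: [0.4, 0.3, -2.8]
gripper_width: 0.0402
```

```bash
python3 -c "
from lib import *
go(.59,-.037,.22,90)"
```

```text
now [0.5478 0.3703 0.2202] jaw -69.1 shift mm [ 3.000e-01 -1.059e+02  3.956e+02] turn deg 20.9 rad 0.3648 t 8.675 J6 100.0
```

>>> servo_tool([
  [[0,-106,396,0.365,30],[0,-106,396,0.365,30],[0,-106,396,0.365,30],[0,-106,396,0.365,30],[0,-106,396,0.365,30],[0,-106,396,0.365,30],[0,-106,396,0.365,30],[0,-106,396,0.365,30],[0,-106,396,0.365,30],[0,-106,396,0.365,30]],
])

```text
t: 9.93
tool_pos: [0.5899, -0.0362, 0.2198]
tool_rot: [-90.4, 90.0, 179.7]
wrist_force: [-0.2, 0.1, -0.9]
gripper_width: 0.0399
```

```bash
python3 -c "
from lib import *
go(.59,-.037,.07,90);print(monitor.sense()['gripper_width'])
cv2.imwrite('pics/w4.png',viewer.capture('wrist'))"
```

```text
now [ 0.5899 -0.0362  0.2198] jaw -89.9 shift mm [149.8   0.2   0.8] turn deg 0.1 rad 0.0014 t 9.925 J6 82.9
0.03986741521903448
```

View pics/w4.png

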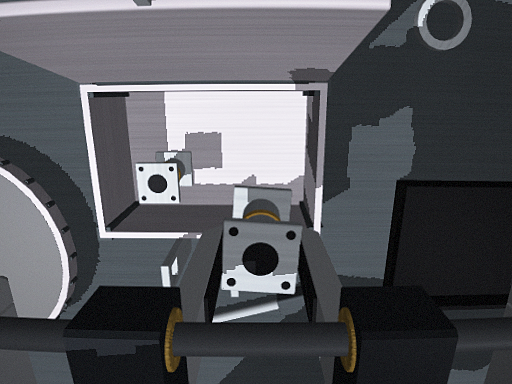

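>>> servo_tool([
  [[30,0,1,0,30],[80,0,1,0,30],[120,0,1,0,30],[140,0,1,0,30],[150,0,1,0,30],[150,0,1,0,30],[150,0,1,0,62],[150,0,1,0,62],[150,0,1,0,62]],
])

```text
t: 11.1
tool_pos: [0.5902, -0.0374, 0.0707]
tool_rot: [71.9, 90.0, -18.0]
wrist_force: [-0.2, 0.1, 0.7]
gripper_width: 0.0615
```

>>> servo_tool([
  [[-60,0,0,0,62],[-120,0,0,0,62],[-140,0,0,0,62],[-140,0,0,0,62]],
])

```text
t: 11.6
tool_pos: [0.5906, -0.0374, 0.2122]
tool_rot: [80.7, 89.8, -9.2]
wrist_force: [-0.0, -0.1, -0.2]
gripper_width: 0.0622
```

Run:
```python
from lib import *
cv2.imwrite('pics/w5.png',viewer.capture('wrist'))
t=viewer.capture('top');crop(t,70,100,330,280,3,'t5.png')
# lying spool shift
go(.417,.309,.20,6+90)
```

```text
now [ 0.5897 -0.0373  0.2095] jaw -89.9 shift mm [   9.6 -172.3 -346.6] turn deg -5.9 rad -0.1034 t 11.7 J6 82.8
```

View pics/w5.png

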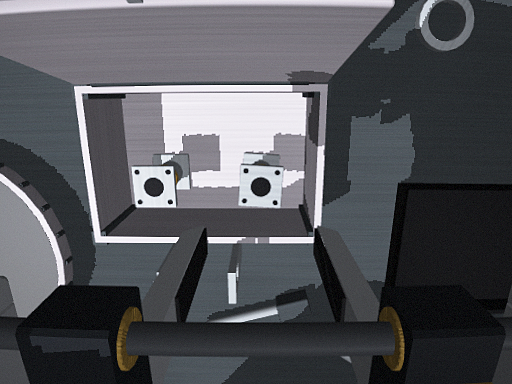

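View pics/t5.png

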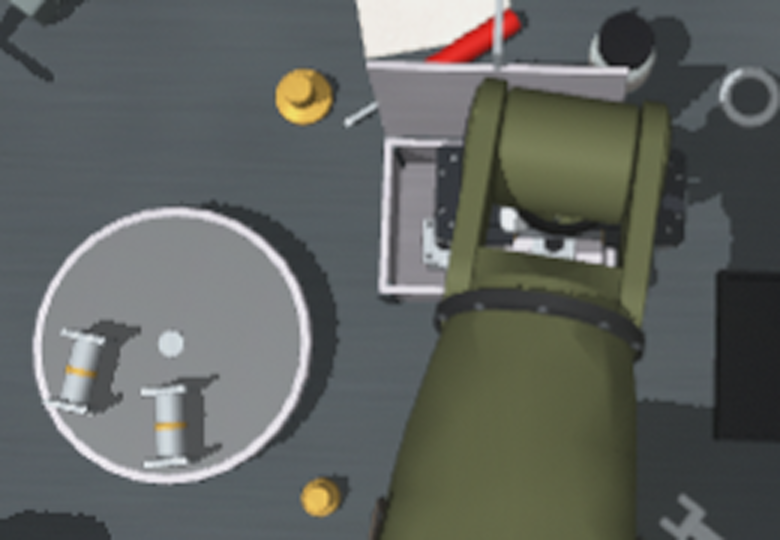

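Run:
```python
from lib import *
print(onz('top',uc([(340,551),(163,440)],70,150,6),.073), onz('scene',uc([(413,192),(578,345)],320,180,5),.073))
go(.414,.309,.17,96)
```

```text
[[0.4158808  0.30655959 0.073     ]
 [0.46395078 0.38957387 0.073     ]] [[0.415281   0.30570836 0.073     ]
 [0.46435862 0.39253117 0.073     ]]
now [ 0.5897 -0.0373  0.2095] jaw -89.9 shift mm [  39.6 -175.2 -346.6] turn deg -5.9 rad -0.1034 t 11.7 J6 82.8
```

>>> servo_tool([
  [[0,-174,-344,-0.103,62],[0,-174,-344,-0.103,62],[0,-174,-344,-0.103,62],[0,-174,-344,-0.103,62],[0,-174,-344,-0.103,62],[20,-174,-344,-0.103,62],[40,-174,-344,-0.103,62],[40,-174,-344,-0.103,62],[40,-174,-344,-0.103,62],[40,-174,-344,-0.103,62]],
])

```text
t: 12.95
tool_pos: [0.416, 0.3058, 0.1702]
tool_rot: [-175.8, 90.0, 100.1]
wrist_force: [0.1, -0.0, 0.1]
gripper_width: 0.0618
```

Run:
```python
from lib import *
P=viewer.camera_params('wrist'); im=viewer.capture('wrist'); cv2.imwrite('pics/w6.png',im)
np.save('w6P.npy',P['T'])
go(.4155,.3065,.058,96)
```

```text
now [0.4159 0.3059 0.1702] jaw -84.1 shift mm [112.2  -0.3  -0.6] turn deg -0.1 rad -0.0017 t 13.0 J6 116.3
```

View pics/w6.png

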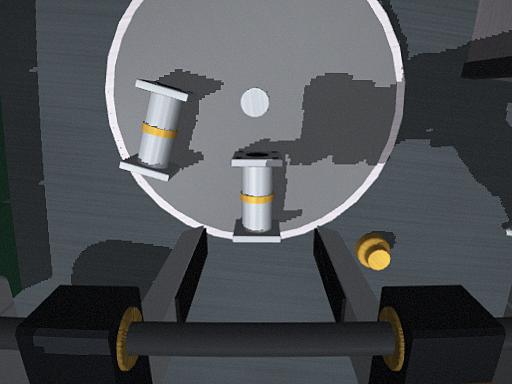

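>>> servo_tool([
  [[50,0,-1,0,62],[90,0,-1,0,62],[111,0,-1,0,62],[111,0,-1,0,62],[111,0,-1,0,62],[111,0,-1,0,15],[111,0,-1,0,15],[111,0,-1,0,15],[111,0,-1,0,15],[111,0,-1,0,15]],
], grip_force=30)

```text
t: 14.25
tool_pos: [0.4158, 0.307, 0.0594]
tool_rot: [162.1, 90.0, 78.0]
wrist_force: [-1.8, 1.1, 3.0]
gripper_width: 0.0253
```

>>> servo_tool([
  [[-40,0,0,0,15],[-80,0,0,0,15],[-120,0,0,0,15],[-120,0,0,0,15]],
])

```text
t: 14.75
tool_pos: [0.4166, 0.3075, 0.1817]
tool_rot: [121.0, 89.7, 36.9]
wrist_force: [0.7, -0.6, -3.1]
gripper_width: 0.0253
```

Run:
```python
from lib import *
go(.45,0,.20,90)
go(.495,-.356,.20,90)
P=viewer.camera_params('wrist'); im=viewer.capture('wrist'); cv2.imwrite('pics/w7.png',im)
```

```text
now [0.4166 0.3075 0.1817] jaw -84.1 shift mm [-19.1   1.6 309.2] turn deg 5.9 rad 0.1031 t 14.75 J6 116.4
now [0.4166 0.3075 0.1817] jaw -84.1 shift mm [-20.    9.8 667.9] turn deg 5.9 rad 0.1031 t 14.75 J6 116.4
```

View pics/w7.png

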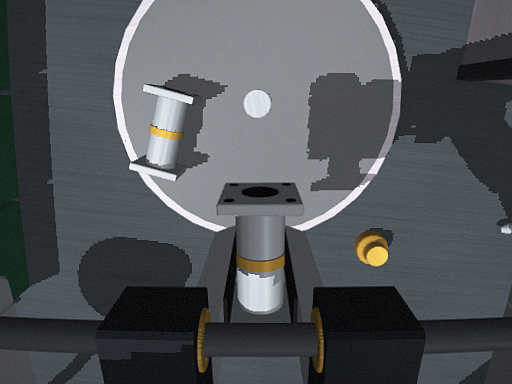

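>>> servo_tool([
  [[-20,5,334,0.103,15],[-20,5,334,0.103,15],[-20,5,334,0.103,15],[-20,5,334,0.103,15],[-20,5,334,0.103,15],[-20,10,668,0.103,15],[-20,10,668,0.103,15],[-20,10,668,0.103,15],[-20,10,668,0.103,15],[-20,10,668,0.103,15]],
])

```text
t: 16.05
tool_pos: [0.4887, -0.3149, 0.1963]
tool_rot: [-153.0, 89.8, 117.0]
wrist_force: [0.8, 0.2, -2.8]
gripper_width: 0.0249
```

Run:
```python
from lib import *
go(.495,-.356,.20,90)
```

```text
now [ 0.4887 -0.3149  0.1963] jaw -90.0 shift mm [-3.8  6.3 41.1] turn deg -0.0 rad -0.0001 t 16.05 J6 53.5
```

>>> servo_tool([
  [[0,6,41,0,15],[0,6,41,0,15],[0,6,41,0,15]],
])

```text
t: 16.42
tool_pos: [0.4943, -0.3551, 0.1944]
tool_rot: [-144.2, 89.6, 125.8]
wrist_force: [-0.4, -0.5, -2.4]
gripper_width: 0.0253
```

Run:
```python
from lib import *
go(.495,-.356,.027,90)
cv2.imwrite('pics/w8.png',viewer.capture('wrist'))
```

```text
now [ 0.4943 -0.3551  0.1944] jaw -90.0 shift mm [167.4   1.3   1.7] turn deg -0.0 rad -0.0001 t 16.425 J6 50.8
```

View pics/w8.png

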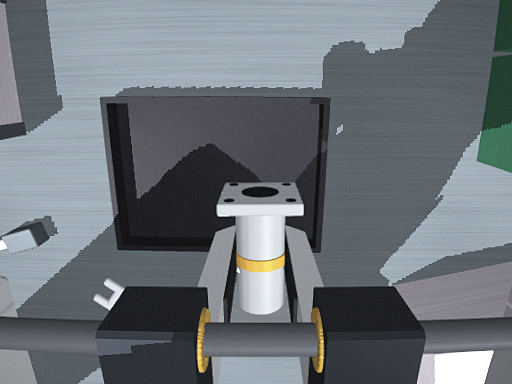

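>>> servo_tool([
  [[50,1,2,0,15],[100,1,2,0,15],[140,1,2,0,15],[160,1,2,0,15],[168,1,2,0,15],[168,1,2,0,15],[168,1,2,0,50],[168,1,2,0,50],[168,1,2,0,50]],
])

```text
t: 17.6
tool_pos: [0.4953, -0.3564, 0.0277]
tool_rot: [-150.8, 89.8, 119.2]
wrist_force: [-0.6, 0.3, 0.2]
gripper_width: 0.0492
```

>>> servo_tool([
  [[-60,0,0,0,50],[-120,0,0,0,50],[-180,0,0,0,50],[-180,0,0,0,50]],
])

```text
t: 18.1
tool_pos: [0.4969, -0.358, 0.2132]
tool_rot: [68.4, 89.7, -21.5]
wrist_force: [0.3, -0.7, -0.4]
gripper_width: 0.05
```

Run:
```python
from lib import *
cv2.imwrite('pics/w9.png',viewer.capture('wrist'))
t=viewer.capture('top');crop(t,70,100,330,280,3,'t9.png')
go(.45,0,.20,81)
go(.464,.391,.17,81)
```

```text
now [ 0.4956 -0.357   0.2078] jaw -90.0 shift mm [   9.1  -45.4 -357. ] turn deg 9.0 rad 0.1576 t 18.2 J6 50.7
now [ 0.4956 -0.357   0.2078] jaw -90.0 shift mm [  40.4  -31.1 -747.8] turn deg 9.0 rad 0.1576 t 18.2 J6 50.7
```

View pics/w9.png

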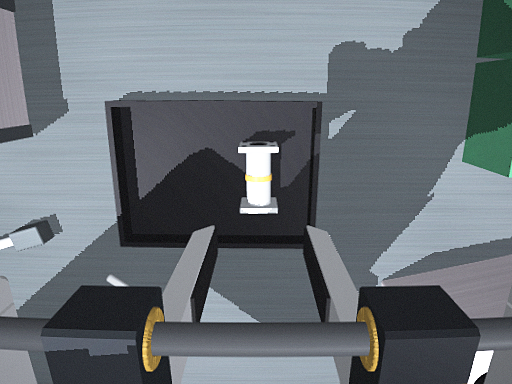

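View pics/t9.png

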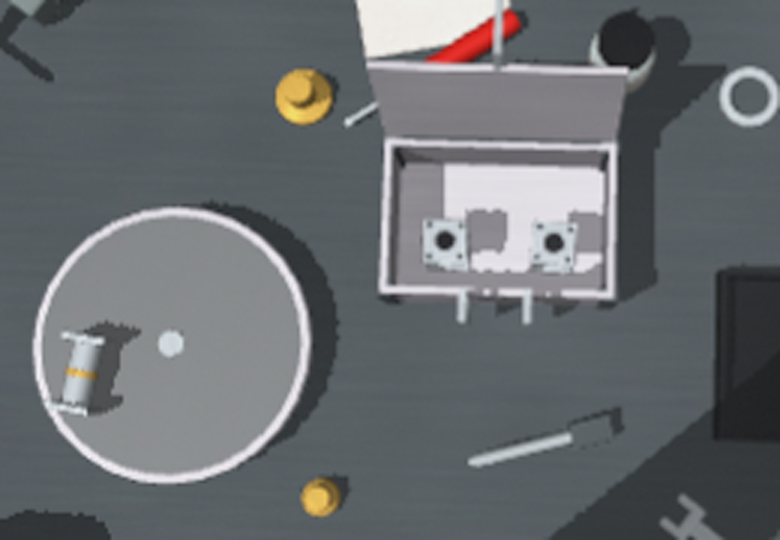

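>>> servo_tool([
  [[8,-45,-357,0.157,50],[8,-45,-357,0.157,50],[8,-45,-357,0.157,50],[8,-45,-357,0.157,50],[8,-45,-357,0.157,50],[8,-45,-400,0.157,50],[30,-31,-748,0.157,50],[30,-31,-748,0.157,50],[30,-31,-748,0.157,50],[30,-31,-748,0.157,50]],
])

```text
t: 19.45
tool_pos: [0.4593, 0.2667, 0.1858]
tool_rot: [-112.4, 89.7, 148.7]
wrist_force: [0.6, -0.6, 0.6]
gripper_width: 0.0499
```

Run:
```python
from lib import *
go(.464,.391,.17,81)
```

```text
now [0.4593 0.2667 0.1858] jaw -99.0 shift mm [  16.   -14.7 -123.5] turn deg 0.0 rad 0.0007 t 19.45 J6 125.0
```

>>> servo_tool([
  [[16,-15,-123,0,62],[16,-15,-123,0,62],[16,-15,-123,0,62],[16,-15,-123,0,62],[16,-15,-123,0,62]],
])

```text
t: 20.08
tool_pos: [0.4639, 0.3893, 0.17]
tool_rot: [-107.4, 89.7, 153.6]
wrist_force: [-0.5, 0.1, 0.1]
gripper_width: 0.0621
```

Run:
```python
from lib import *
P=viewer.camera_params('wrist'); im=viewer.capture('wrist'); cv2.imwrite('pics/w10.png',im)
np.save('w10P.npy',P['T'])
go(.464,.391,.059,81)
```

```text
now [0.464  0.3894 0.1703] jaw -99.0 shift mm [111.3   0.2  -1.4] turn deg -0.0 rad -0.0009 t 20.125 J6 135.4
```

View pics/w10.png

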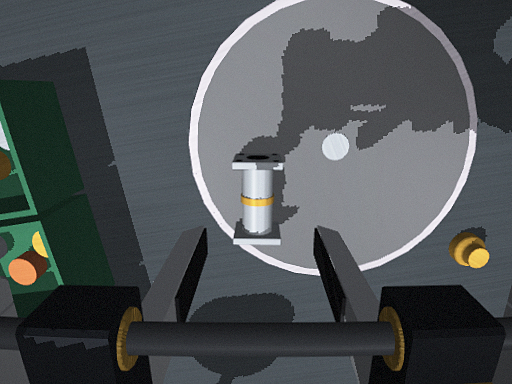

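>>> servo_tool([
  [[50,0,-1,0,62],[90,0,-1,0,62],[111,0,-1,0,62],[111,0,-1,0,62],[111,0,-1,0,62],[111,0,-1,0,15],[111,0,-1,0,15],[111,0,-1,0,15],[111,0,-1,0,15],[111,0,-1,0,15]],
])

```text
t: 21.38
tool_pos: [0.4638, 0.3907, 0.0594]
tool_rot: [-116.2, 89.8, 144.7]
wrist_force: [-0.6, 0.7, 1.6]
gripper_width: 0.0254
```

>>> servo_tool([
  [[-40,0,0,0,15],[-80,0,0,0,15],[-140,0,0,0,15],[-140,0,0,0,15]],
])

```text
t: 21.88
tool_pos: [0.4655, 0.3913, 0.2041]
tool_rot: [167.6, 89.6, 68.5]
wrist_force: [-0.2, 0.5, -1.9]
gripper_width: 0.025
```

Run:
```python
from lib import *
go(.43,.03,.20,90)
go(.495,-.256,.20,90)
P=viewer.camera_params('wrist'); im=viewer.capture('wrist'); cv2.imwrite('pics/w11.png',im)
```

```text
now [0.4655 0.3913 0.2041] jaw -99.0 shift mm [  1.4  21.8 362.4] turn deg -9.0 rad -0.1578 t 21.875 J6 135.5
now [0.4655 0.3913 0.2041] jaw -99.0 shift mm [-4.000e-01  1.309e+02  6.346e+02] turn deg -9.0 rad -0.1578 t 21.875 J6 135.5
```

View pics/w11.png

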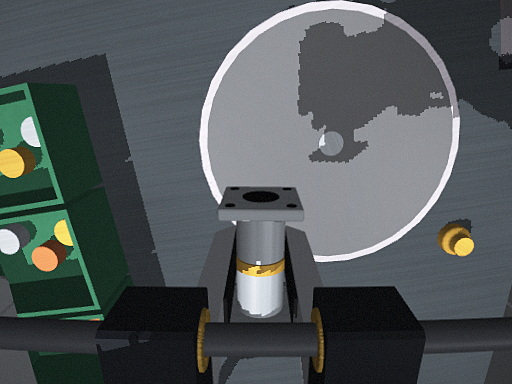

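>>> servo_tool([
  [[-2,22,362,-0.157,15],[-2,22,362,-0.157,15],[-2,22,362,-0.157,15],[-2,22,362,-0.157,15],[-2,22,362,-0.157,15],[-2,22,380,-0.157,15],[0,131,635,-0.157,15],[0,131,635,-0.157,15],[0,131,635,-0.157,15],[0,131,635,-0.157,15]],
])

```text
t: 23.18
tool_pos: [0.486, -0.2275, 0.1965]
tool_rot: [-148.0, 89.6, 122.0]
wrist_force: [1.0, 0.2, -0.9]
gripper_width: 0.0251
```

Run:
```python
from lib import *
go(.495,-.256,.195,90)
```

```text
now [ 0.486  -0.2275  0.1965] jaw -90.1 shift mm [ 1.4  9.  28.5] turn deg -0.1 rad -0.0011 t 23.175 J6 60.9
```

>>> servo_tool([
  [[0,9,28,0,15],[40,9,28,0,15],[100,9,28,0,15],[140,9,28,0,15],[160,9,28,0,15],[169,9,28,0,15],[169,9,28,0,15],[169,9,28,0,50],[169,9,28,0,50],[169,9,28,0,50]],
])

```text
t: 24.42
tool_pos: [0.4945, -0.2547, 0.0277]
tool_rot: [-151.0, 89.7, 119.0]
wrist_force: [0.2, -1.0, 0.5]
gripper_width: 0.0495
```

>>> servo_tool([
  [[-60,0,0,0,50],[-120,0,0,0,50],[-180,0,0,0,50],[-180,0,0,0,50]],
])

```text
t: 24.92
tool_pos: [0.4964, -0.2564, 0.2126]
tool_rot: [100.6, 89.7, 10.5]
wrist_force: [0.1, -0.3, 0.1]
gripper_width: 0.0498
```

Run:
```python
from lib import *
cv2.imwrite('pics/w12.png',viewer.capture('wrist'))
t=viewer.capture('top');crop(t,180,80,400,310,3,'t12.png')
print(tcp()[0],monitor.sense()['t'])
```

```text
[ 0.49493166 -0.25551546  0.20752266] 25.025
```

View pics/w12.png

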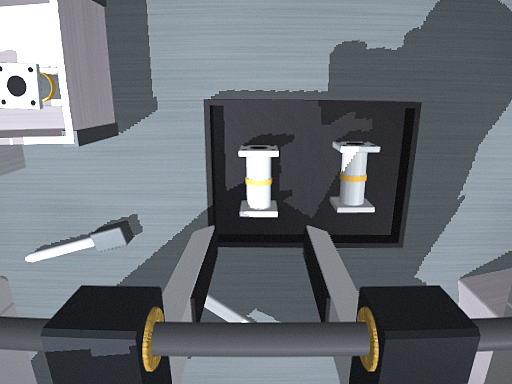

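View pics/t12.png

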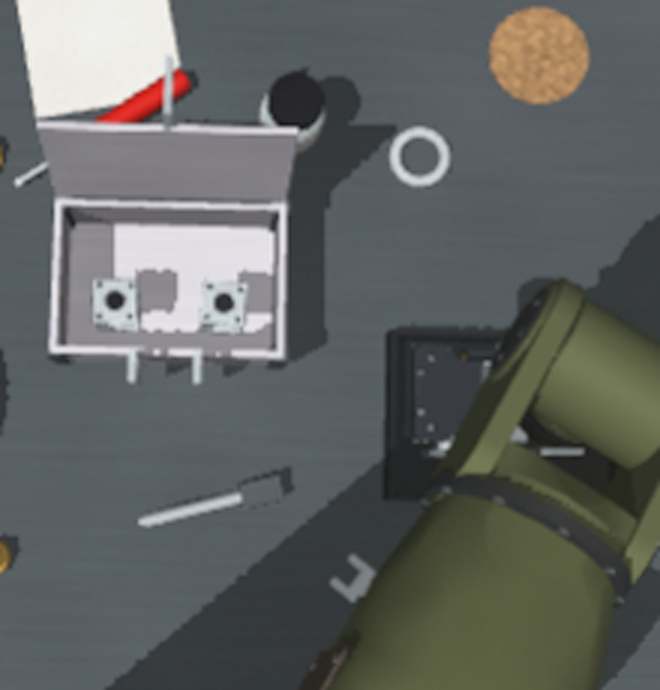

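Run:
```python
from lib import *
t=lambda p:uc(p,180,80,3)
print(onz('top',t([(36,122),(298,130)]),.23), onz('top',t([(168,57),(168,125)]),.245), onz('top',t([(297,95)]),.09))
go(.745,-.050,.335,90)
```

```text
[[ 0.71250889  0.11992664  0.23      ]
 [ 0.71130098 -0.09087001  0.23      ]] [[0.76399253 0.01478385 0.245     ]
 [0.70847438 0.01324675 0.245     ]] [[ 0.78444995 -0.10001875  0.09      ]]
now [ 0.4949 -0.2555  0.2075] jaw -90.1 shift mm [-127.1  249.5 -206.4] turn deg -0.1 rad -0.0011 t 25.025 J6 58.9
```

>>> servo_tool([
  [[-60,0,0,0,0],[-127,40,-30,0,0],[-127,250,-206,0,0],[-127,250,-206,0,0],[-127,250,-206,0,0],[-127,250,-206,0,0],[-127,250,-206,0,0],[-127,250,-206,0,0],[-127,250,-206,0,0],[-127,250,-206,0,0]],
])

```text
t: 26.28
tool_pos: [0.7449, -0.0515, 0.3352]
tool_rot: [-152.2, 89.7, 117.7]
wrist_force: [-0.5, -0.2, -0.6]
gripper_width: 0.0004
```

Run:
```python
from lib import *
go(.745,-.050,.229,90)
print(monitor.sense()['joint_positions'].round(1),tcp()[1].round(3)[:,0])
cv2.imwrite('pics/s13.png',viewer.capture('scene'))
```

```text
now [ 0.7449 -0.0515  0.3352] jaw -90.1 shift mm [106.2   0.3  -1. ] turn deg -0.1 rad -0.0024 t 26.275 J6 83.4
[ -6.9  45.7  29.6   0.3 104.9  83.4] [-0.003  0.005 -1.   ]
```

View pics/s13.png

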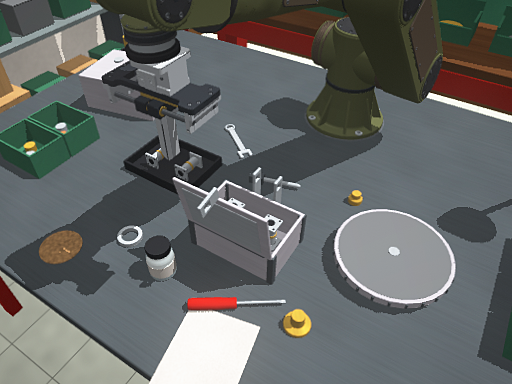

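Run:
```python
from lib import *
print(proj('scene',[[.745,-.05,.321],[.712,-.09,.23]]))
```

```text
[[171.93095834 157.84227442]
 [173.0689854  178.33294678]]
```

>>> servo_tool([
  [[50,0,0,0,0],[90,0,0,0,0],[106,0,0,0,0],[106,0,0,0,0],[106,0,0,0,0]],
])

```text
t: 26.95
tool_pos: [0.7452, -0.0511, 0.2319]
tool_rot: [168.7, 89.7, 78.5]
wrist_force: [0.0, 0.5, 0.3]
gripper_width: 0.0003
```

>>> servo_tool([
  [[0,-15,0,0,0],[0,-25,0,0,0],[0,-35,0,0,0],[0,-45,0,0,0],[0,-55,0,0,0],[0,-65,0,0,0],[0,-75,0,0,0],[0,-80,0,0,0],[0,-80,0,0,0]],
])

```text
t: 28.08
tool_pos: [0.6654, -0.0509, 0.2329]
tool_rot: [152.2, 89.7, 62.1]
wrist_force: [0.8, -0.5, -0.2]
gripper_width: 0.0006
```

Run:
```python
from lib import *
go(.745,-.050,.229,90)
cv2.imwrite('pics/s14.png',viewer.capture('scene'))
```

```text
now [ 0.6654 -0.0509  0.2329] jaw -90.1 shift mm [ 4.  79.6 -1.1] turn deg -0.1 rad -0.0024 t 28.075 J6 82.5
```

View pics/s14.png

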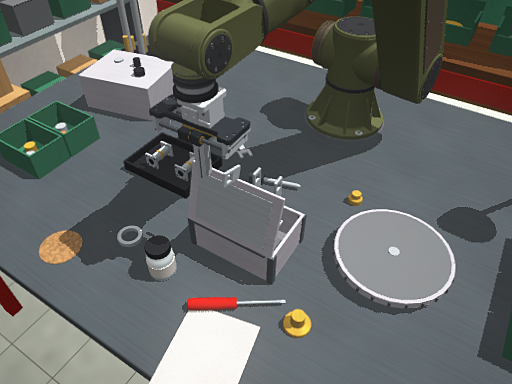

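>>> servo_tool([
  [[-50,0,0,0,0],[-100,0,0,0,0],[-100,0,0,0,0],[-100,0,0,0,0],[-100,0,0,0,0],[-100,0,0,0,0],[-100,0,0,0,0],[-100,0,0,0,0],[-100,0,0,0,0],[-100,0,0,0,0]],
])

```text
t: 29.38
tool_pos: [0.6653, -0.0514, 0.3325]
tool_rot: [156.2, 89.7, 66.1]
wrist_force: [0.4, -0.6, 0.6]
gripper_width: 0.0003
```

Run:
```python
from lib import *
cv2.imwrite('pics/s15.png',viewer.capture('scene'))
```

```text
(no output)
```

View pics/s15.png

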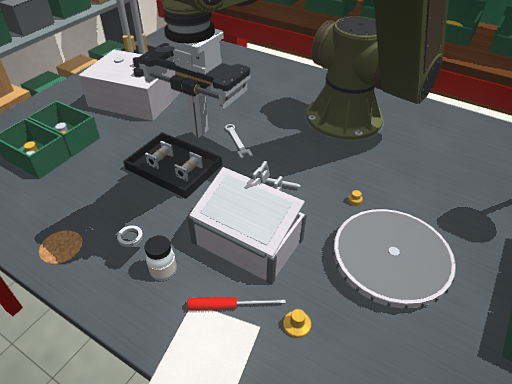

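>>> servo_tool([
  [[0,-100,10,-0.18,60],[0,-170,20,-0.36,60],[0,-247,26,-0.54,60],[40,-247,26,-0.72,60],[80,-247,26,-0.9,60],[80,-247,26,-1.08,60],[80,-247,26,-1.26,60],[80,-247,26,-1.44,60],[80,-247,26,-1.62,60],[80,-247,26,-1.81,60]],
])

```text
t: 30.68
tool_pos: [0.4184, -0.0764, 0.2521]
tool_rot: [46.5, 89.7, 60.3]
wrist_force: [-0.4, -0.2, -0.1]
gripper_width: 0.0602
```

Run:
```python
from lib import *
go(.418,-.077,.2,15)
P=viewer.camera_params('wrist'); im=viewer.capture('wrist'); cv2.imwrite('pics/w16.png',im); np.save('w16P.npy',P['T'])
crop(viewer.capture('scene'),170,110,320,290,4,'s16.png')
```

```text
now [ 0.4184 -0.0764  0.2521] jaw 13.8 shift mm [52.1 -0.7 -0.8] turn deg -1.2 rad -0.0214 t 30.675 J6 -29.3
```

View pics/w16.png

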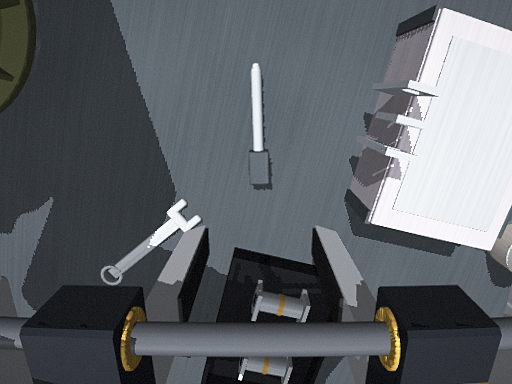

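View pics/s16.png

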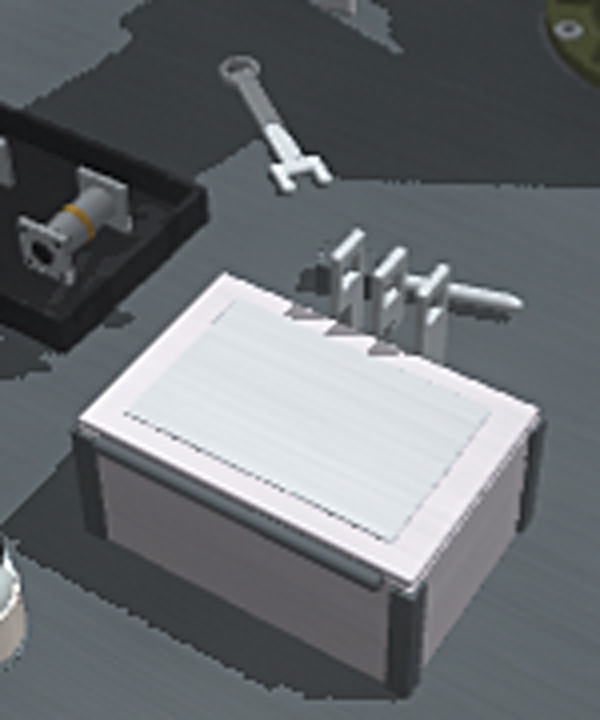

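```bash
cat > hs.py <<'E'
from lib import *
E
python3 - <<'E'
from lib import *
P=viewer.camera_params('wrist'); P['T']=np.load('w16P.npy')
im=cv2.imread('pics/w16.png'); crop(im,220,50,300,200,4,'c16a.png'); crop(im,340,60,460,180,5,'c16b.png')
q=onz('wrist',[(256,64),(258,151)],.012,P); print(q, np.linalg.norm(q[0]-q[1]),np.degrees(np.arctan2(*(q[0]-q[1])[1::-1])))
print('grip top',onz('wrist',[(249,151),(268,151),(251,184),(271,183)],.024,P))
E
```

```text
[[ 0.38578057  0.03692458  0.012     ]
 [ 0.41169163 -0.06021561  0.012     ]] 0.10053656438706352 104.93527622634522
grip top [[ 0.4009588  -0.06086425  0.024     ]
 [ 0.42275386 -0.05555609  0.024     ]
 [ 0.41251947 -0.09948941  0.024     ]
 [ 0.43577411 -0.09254095  0.024     ]]
```

View pics/c16a.png

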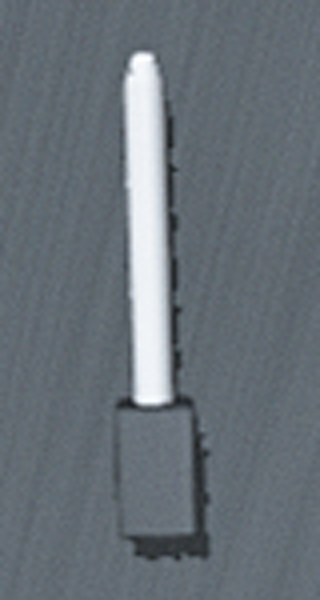

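View pics/c16b.png

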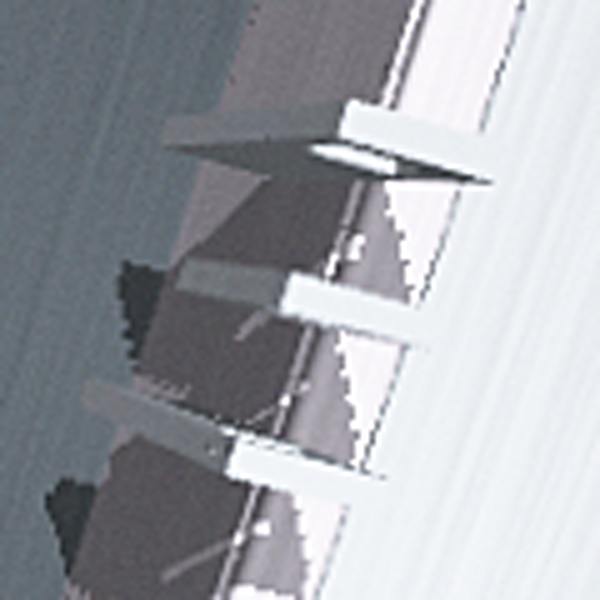

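```bash
python3 -c "
from lib import *
go(.417,-.079,.016,14.9)"
```

```text
now [ 0.4184 -0.0764  0.2521] jaw 13.6 shift mm [236.1  -3.1  -2.8] turn deg -1.3 rad -0.0232 t 30.775 J6 -29.1
```

>>> servo_tool([
  [[60,-3,-3,-0.023,50],[120,-3,-3,-0.023,50],[180,-3,-3,-0.023,50],[215,-3,-3,-0.023,50],[215,-3,-3,-0.023,50],[215,-3,-3,-0.023,50]],
])

```text
t: 31.52
tool_pos: [0.4175, -0.0793, 0.0385]
tool_rot: [28.3, 89.7, 43.1]
wrist_force: [0.6, 0.2, -0.3]
gripper_width: 0.05
```

Run:
```python
from lib import *
go(.417,-.079,.017,14.9)
P=viewer.camera_params('wrist'); im=viewer.capture('wrist'); cv2.imwrite('pics/w17.png',im)
```

```text
now [ 0.4175 -0.0793  0.0385] jaw 14.8 shift mm [21.5  0.4 -0.5] turn deg -0.1 rad -0.0022 t 31.525 J6 -30.9
```

View pics/w17.png

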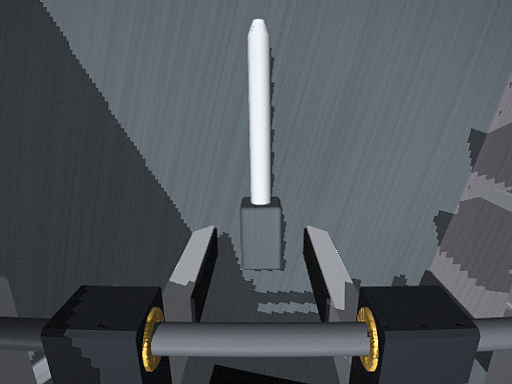

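>>> servo_tool([
  [[12,0,0,0,50],[21,0,0,0,50],[22,0,0,0,50],[22,0,0,0,12],[22,0,0,0,12],[22,0,0,0,12],[22,0,0,0,12],[22,0,0,0,12]],
], grip_force=40)

```text
t: 32.58
tool_pos: [0.4179, -0.0793, 0.0169]
tool_rot: [19.2, 89.6, 34.0]
wrist_force: [-0.5, -0.5, 3.2]
gripper_width: 0.0238
```

Run:
```python
from lib import *
go(.417,-.079,.017,14.9)
P=viewer.camera_params('wrist'); im=viewer.capture('wrist'); cv2.imwrite('pics/w18.png',im)
```

```text
now [ 0.4179 -0.0793  0.0169] jaw 14.8 shift mm [-0.1  0.6 -0.8] turn deg -0.1 rad -0.0018 t 32.575 J6 -30.9
```

>>> servo_tool([
  [[-50,0,0,0,12],[-100,0,0,0,12],[-160,0,0,0,12],[-180,0,0,0,12],[-180,0,0,0,12]],
])

```text
t: 33.25
tool_pos: [0.4173, -0.08, 0.1977]
tool_rot: [6.4, 89.5, 21.2]
wrist_force: [0.9, -0.5, -2.1]
gripper_width: 0.0238
```

Run:
```python
from lib import *
print(monitor.sense()['gripper_width'])
go(.523,-.14,.20,0)
P=viewer.camera_params('wrist'); im=viewer.capture('wrist'); cv2.imwrite('pics/w19.png',im)
cv2.imwrite('pics/s19.png',viewer.capture('scene'))
```

```text
0.023833549614838932
now [ 0.4173 -0.08    0.1977] jaw 14.8 shift mm [ -1.7 -85.   86.9] turn deg 14.8 rad 0.2584 t 33.25 J6 -30.9
```

View pics/w19.png

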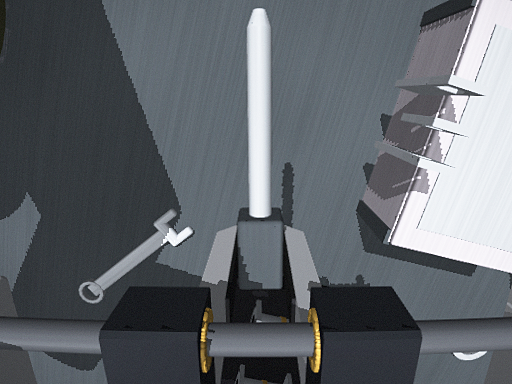

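View pics/s19.png

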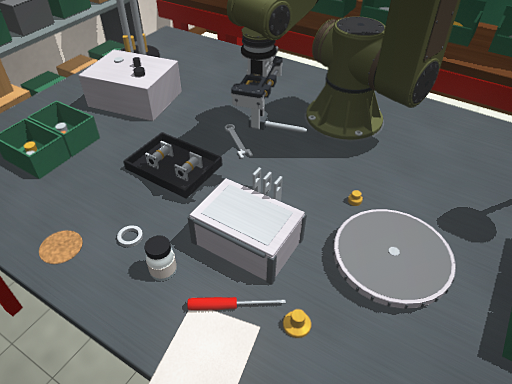

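```bash
python3 -c "
from lib import *
go(.5235,-.17,.18,0)"
```

```text
now [ 0.4165 -0.0798  0.1956] jaw 14.8 shift mm [  15.7 -114.6   80.3] turn deg 14.8 rad 0.2583 t 33.35 J6 -30.9
```

>>> servo_tool([
  [[5,-60,30,0.12,12],[10,-115,80,0.258,12],[16,-115,80,0.258,12],[16,-115,80,0.258,12],[16,-115,80,0.258,12],[16,-115,80,0.258,12]],
])

```text
t: 34.1
tool_pos: [0.5229, -0.17, 0.18]
tool_rot: [43.8, 89.7, 43.9]
wrist_force: [-0.4, -0.6, -1.0]
gripper_width: 0.0238
```

Run:
```python
from lib import *
go(.5235,-.17,.13,0)
P=viewer.camera_params('wrist'); im=viewer.capture('wrist'); cv2.imwrite('pics/w20.png',im); np.save('w20P.npy',P['T'])
crop(im,150,0,400,240,3,'w20c.png')
s=viewer.capture('scene');cv2.imwrite('pics/s20.png',s); crop(s,220,130,320,220,7,'s20c.png')
t=viewer.capture('top');cv2.imwrite('pics/t20.png',t); crop(t,190,140,300,260,5,'t20c.png')
```

```text
now [ 0.5229 -0.17    0.18  ] jaw 0.1 shift mm [50.  -0.2  0.4] turn deg 0.1 rad 0.0009 t 34.1 J6 -22.1
```

View pics/w20c.png

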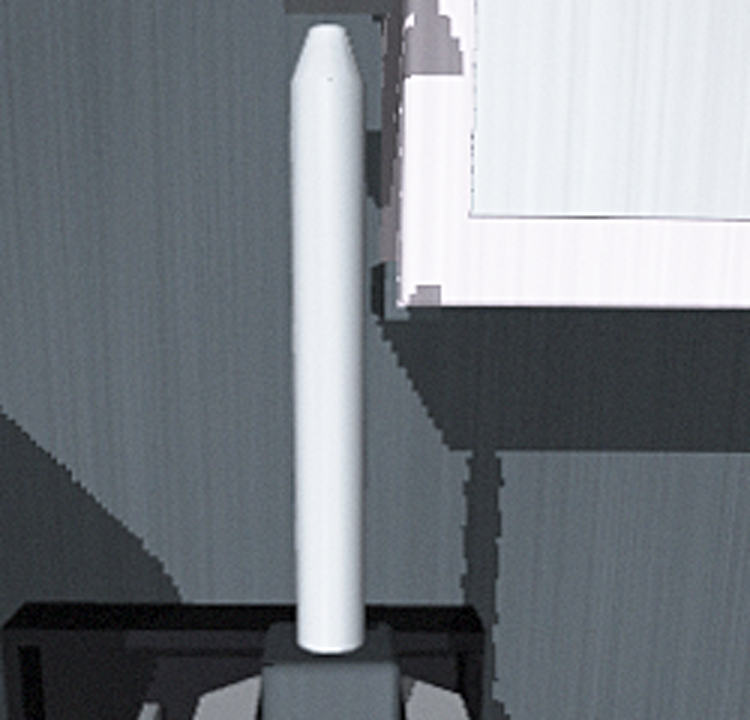

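View pics/s20c.png

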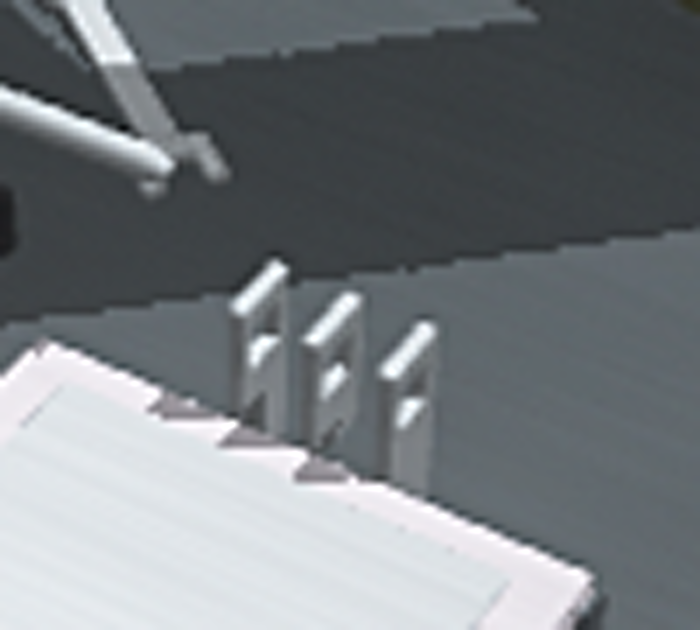

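View pics/t20c.png

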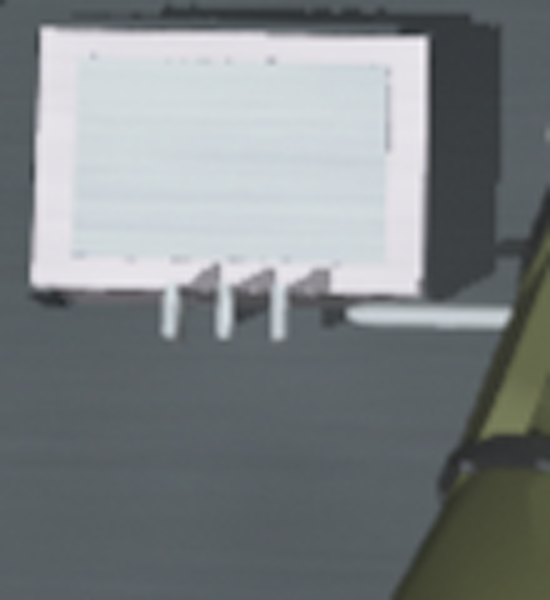

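Run:
```python
from lib import *
s=lambda p:uc(p,220,130,7); t=lambda p:uc(p,190,140,5)
for n,a,b in [('p-',(278,313),(262,288)),('p0',(223,312),(334,320)),('p+',(170.5,312),(409,350)),('tip',(350,314),(170,165))]:
    print(n,*tri('top',t(a),'scene',s(b)))
P=viewer.camera_params('wrist'); P['T']=np.load('w20P.npy')
w=lambda p:uc(p,150,0,3)
print('wrist tip/root at .176',onz('wrist',w([(329,26),(330,645)]),.176,P))
print('tri tip wrist-scene',tri('wrist',w((329,26)),'scene',s((170,165)),P))
print('eye bottom edges', onz('scene',s([(258,355),(333,382),(408,412)]),.117), onz('top',t([(278,340),(278,285)]),.144))
print('lid/wrist corner',onz('wrist',w([(397,306)]),.098,P))
```

```text
p- [ 0.52447329 -0.01375619  0.14674026] 5.928352633581043e-05
p0 [0.52460629 0.01401612 0.14608312] 0.0011600793541228199
p+ [0.5239212  0.04107279 0.14567075] 0.0009628868662899938
tip [ 0.52224769 -0.04992203  0.18064646] 0.000625065017605274
wrist tip/root at .176 [[ 0.52156978 -0.04843462  0.176     ]
 [ 0.52168715 -0.14978448  0.176     ]]
tri tip wrist-scene (array([ 0.52190167, -0.04991706,  0.18059875]), np.float64(0.0010355810239500573))
eye bottom edges [[ 0.52462095 -0.01481795  0.117     ]
 [ 0.52273379  0.01286404  0.117     ]
 [ 0.52211721  0.04069662  0.117     ]] [[ 0.51077278 -0.01406649  0.144     ]
 [ 0.53915071 -0.01335194  0.144     ]]
lid/wrist corner [[ 0.53786132 -0.09210233  0.098     ]]
```

>>> servo_tool([
  [[25,0,2,0,12],[49,0,2,0,12],[49,0,2,0,12],[49,0,2,0,12],[49,0,2,0,12]],
])

```text
t: 34.88
tool_pos: [0.5258, -0.1702, 0.1323]
tool_rot: [27.8, 89.6, 27.8]
wrist_force: [0.1, 0.6, -1.9]
gripper_width: 0.024
```

Run:
```python
from lib import *
go(.525,-.17,.131,0)
P=viewer.camera_params('wrist'); im=viewer.capture('wrist'); cv2.imwrite('pics/w21.png',im); np.save('w21P.npy',P['T'])
crop(im,200,0,350,100,5,'w21c.png')
s=viewer.capture('scene');cv2.imwrite('pics/s21.png',s); crop(s,220,130,320,220,7,'s21c.png')
t=viewer.capture('top');cv2.imwrite('pics/t21.png',t); crop(t,190,180,300,230,7,'t21c.png')
```

```text
now [ 0.5258 -0.1702  0.1323] jaw 0.0 shift mm [ 1.3  0.2 -0.8] turn deg 0.0 rad 0.0007 t 34.875 J6 -22.0
```

View pics/w21c.png

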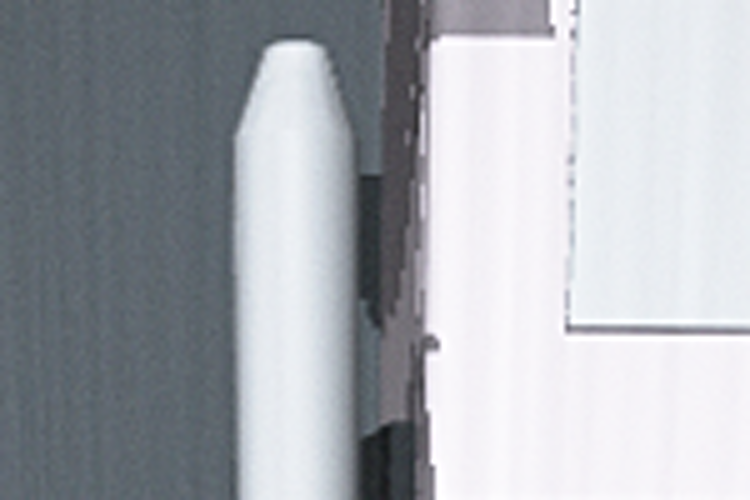

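View pics/s21c.png

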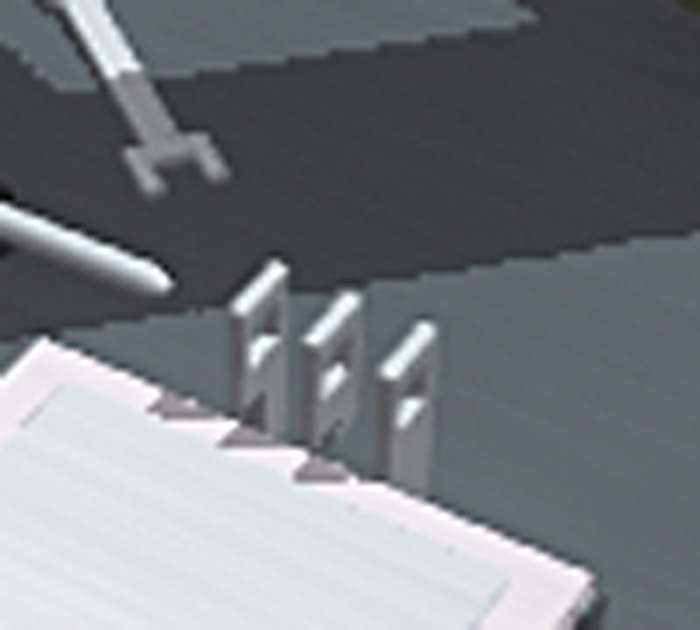

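View pics/t21c.png

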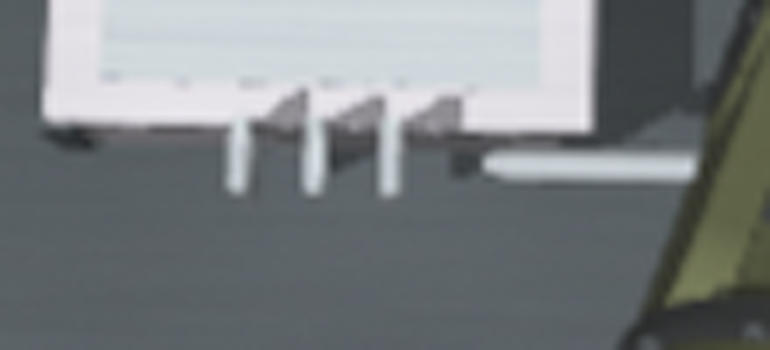

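Run:
```python
from lib import *
s=lambda p:uc(p,220,130,7); t=lambda p:uc(p,190,180,7)
for n,a,b in [('p-',(390,156),(262,288)),('p0',(314,156),(334,320)),('p+',(238,156),(409,350)),('tip',(486,164),(172,287))]:
    print(n,*tri('top',t(a),'scene',s(b)))
print('pin axis top', onz('top',t([(490,164),(600,165)]),.127))
P=viewer.camera_params('wrist'); P['T']=np.load('w21P.npy')
w=lambda p:uc(p,200,0,5)
print('wrist',onz('wrist',w([(298,40),(294,135),(298,480)]),.127,P), tri('wrist',w((298,42)),'scene',s((172,287)),P))
# predicted scene pixel for pin tip at hasp centre, and eyes
print('scene crop of pts', (proj('scene',[[.5243,.0138-.064,.126],[.5243,.0138-.064,.128]])-[220,130])*7)
print('eye corners crop',[((proj('scene',[[.5243+dx,-.0172,.126+dz]])-[220,130])*7).round(0).tolist() for dx,dz in [(-.009,-.009),(.009,-.009),(.009,.009),(-.009,.009)]])
```

```text
p- [ 0.5251672  -0.01369313  0.14730458] 0.000544302891690301
p0 [0.52481996 0.01374077 0.14613677] 0.0004713441825865553
p+ [0.52428029 0.04133095 0.14606729] 0.0010984383276882626
tip [ 0.52433125 -0.04925978  0.13070328] 0.0009115114536940328
pin axis top [[ 0.52489413 -0.05125727  0.127     ]
 [ 0.5255367  -0.0923563   0.127     ]]
wrist [[ 0.5244212  -0.04805072  0.127     ]
 [ 0.52403692 -0.05643501  0.127     ]
 [ 0.52438764 -0.08823442  0.127     ]] (array([ 0.52429206, -0.04895514,  0.13071292]), np.float64(0.00036467931223806334))
scene crop of pts [[165.44662931 293.5113835 ]
 [165.38794177 288.99006336]]
eye corners crop [[[264.0, 334.0]], [[235.0, 364.0]], [[235.0, 324.0]], [[264.0, 293.0]]]
```

>>> servo_tool([
  [[2,0,-0.5,0,12],[2,10,-0.5,0,12],[2,20,-0.5,0,12],[2,30,-0.5,0,12],[2,40,-0.5,0,12],[2,48,-0.5,0,12],[2,48,-0.5,0,12]],
])

```text
t: 35.9
tool_pos: [0.525, -0.1216, 0.1299]
tool_rot: [33.0, 89.6, 33.1]
wrist_force: [0.1, -0.9, -1.7]
gripper_width: 0.0237
```

Run:
```python
from lib import *
go(.525,-.048,.131,0); print(monitor.sense()['wrist_force'])
im=viewer.capture('wrist'); crop(im,150,0,400,240,3,'w22c.png')
s=viewer.capture('scene'); crop(s,220,130,320,220,7,'s22c.png')
```

```text
now [ 0.525  -0.1216  0.1299] jaw 0.1 shift mm [-0.8 73.6  0.1] turn deg 0.1 rad 0.0014 t 35.9 J6 -17.3
[ 0.13668933 -0.87742607 -1.69418439]
```

View pics/w22c.png

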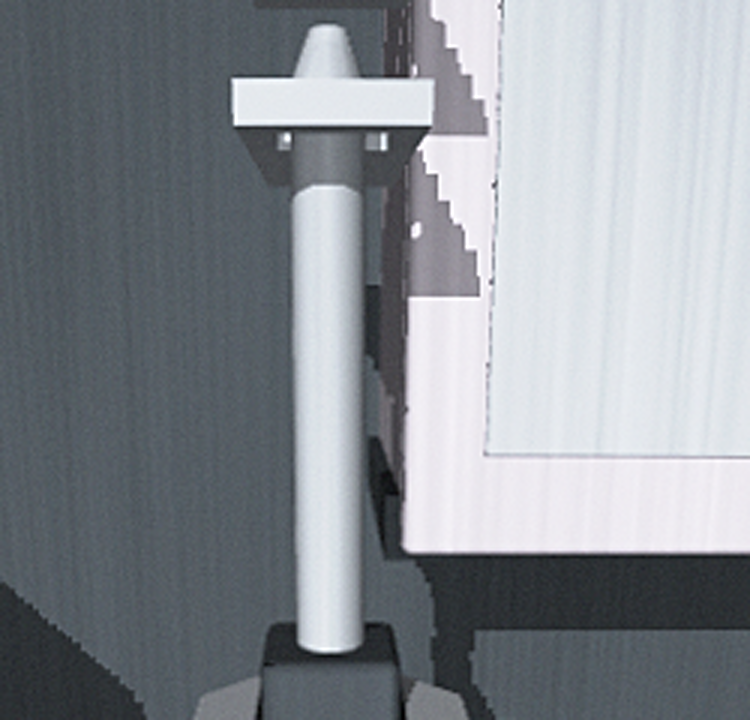

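View pics/s22c.png

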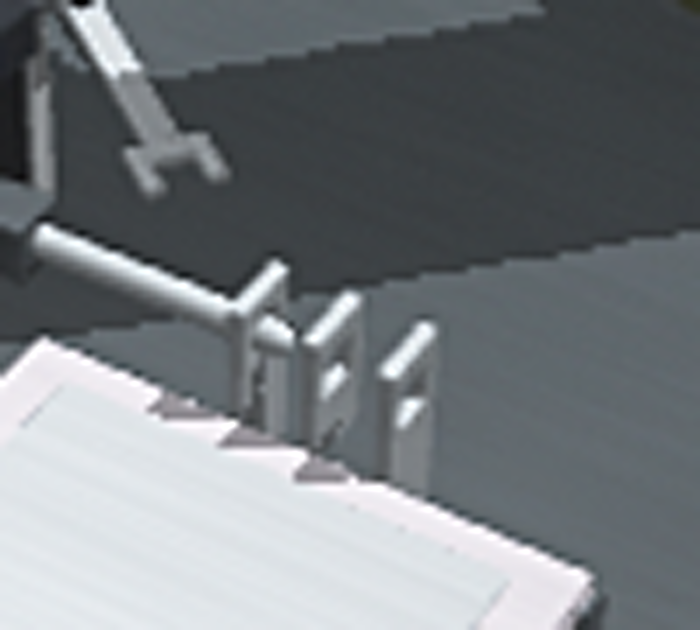

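>>> servo_tool([
  [[0,10,0,0,12],[0,20,0,0,12],[0,30,0,0,12],[0,40,0,0,12],[0,50,0,0,12],[0,60,0,0,12],[0,70,0,0,12],[0,77,0,0,12],[0,77,0,0,12]],
])

```text
t: 37.12
tool_pos: [0.525, -0.0448, 0.1302]
tool_rot: [31.6, 89.6, 31.7]
wrist_force: [-0.9, 0.9, -1.4]
gripper_width: 0.0239
```

Run:
```python
from lib import *
go(.525,-.048,.131,0); print(monitor.sense()['wrist_force'])
im=viewer.capture('wrist'); crop(im,150,0,400,240,3,'w23c.png')
s=viewer.capture('scene'); crop(s,220,130,320,220,7,'s23c.png')
```

```text
now [ 0.525  -0.0448  0.1302] jaw 0.1 shift mm [-0.8 -3.2 -0. ] turn deg 0.1 rad 0.0014 t 37.125 J6 -9.2
[-0.8582833   0.88754737 -1.36913657]
```

View pics/w23c.png

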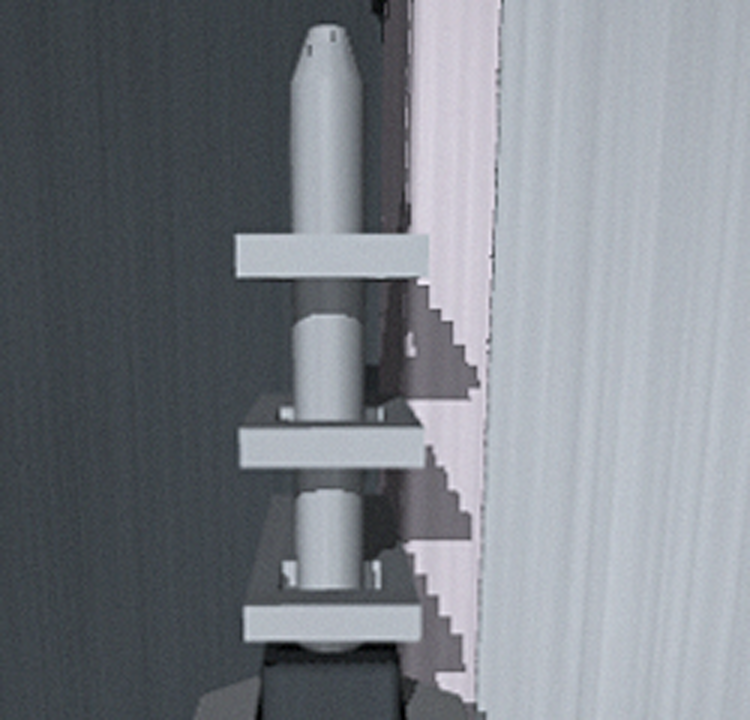

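View pics/s23c.png

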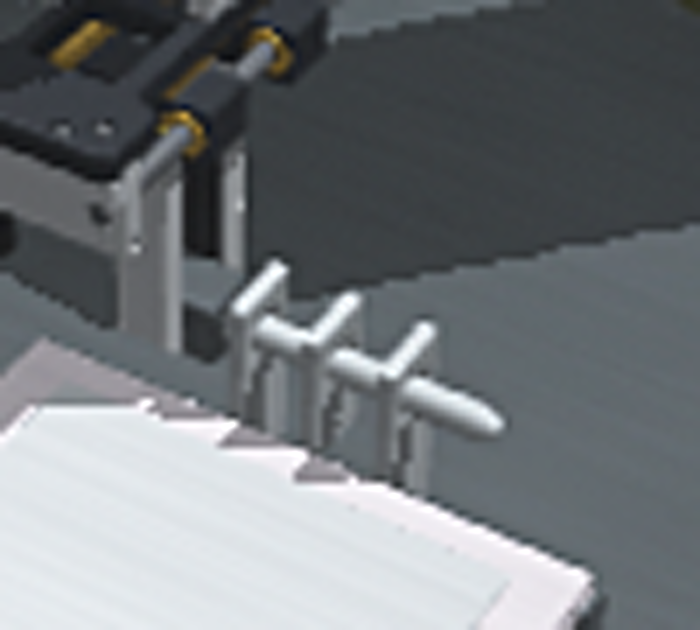

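>>> servo_tool([
  [[1,0,0,0,12],[2,0,0,0,12],[2,0,0,0,12],[2,0,0,0,45],[2,0,0,0,45],[2,0,0,0,45],[2,0,0,0,45]],
])

```text
t: 38.1
tool_pos: [0.525, -0.0453, 0.1282]
tool_rot: [31.5, 89.6, 31.6]
wrist_force: [-0.3, 0.2, -0.8]
gripper_width: 0.0452
```

>>> servo_tool([
  [[-30,0,0,0,45],[-90,0,0,0,45],[-150,0,0,0,45],[-150,-60,0,0,45],[-150,-120,0,0,45],[-150,-120,0,0,45]],
])

```text
t: 38.85
tool_pos: [0.5238, -0.1689, 0.2774]
tool_rot: [33.3, 89.7, 33.1]
wrist_force: [-0.3, 0.1, -0.0]
gripper_width: 0.045
```

Run:
```python
from lib import *
go(.525,-.048,.131,0); print(monitor.sense()['wrist_force'])
im=viewer.capture('wrist'); cv2.imwrite('pics/w24.png',im)
s=viewer.capture('scene'); cv2.imwrite('pics/s24.png',s); crop(s,220,130,320,220,7,'s24c.png')
t=viewer.capture('top');cv2.imwrite('pics/t24.png',t); crop(t,190,180,300,230,7,'t24c.png')
```

```text
now [ 0.5238 -0.1689  0.2774] jaw -0.2 shift mm [1.468e+02 1.204e+02 1.000e-01] turn deg -0.2 rad -0.0034 t 38.85 J6 -21.6
[-0.28546335  0.07754437 -0.02752427]
```

View pics/s24c.png

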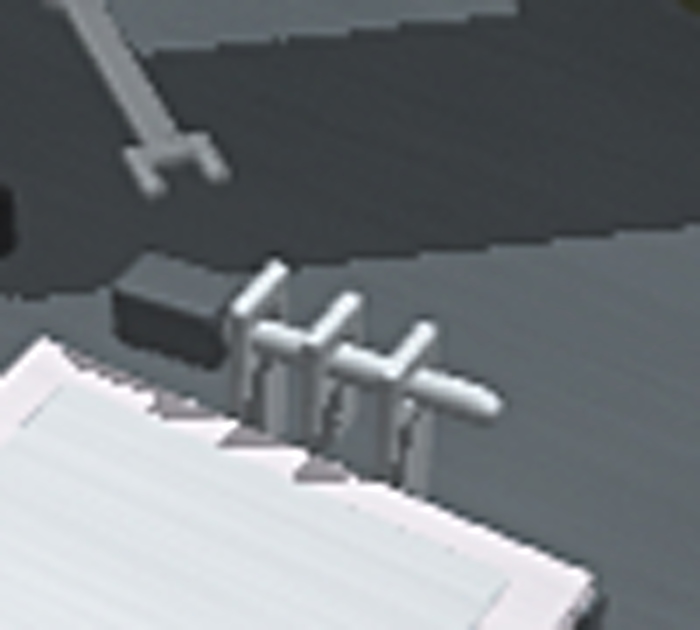

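View pics/t24c.png

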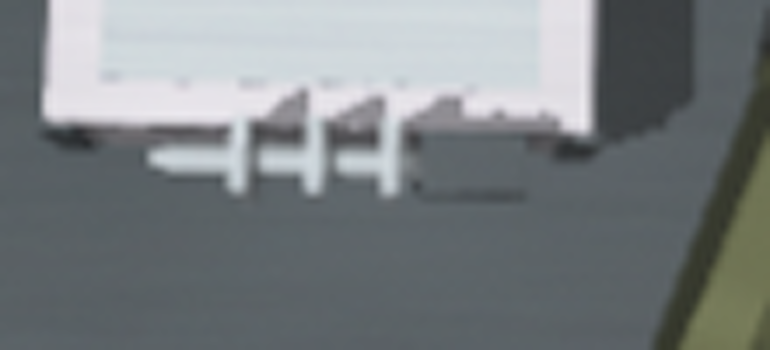

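View pics/s24.png

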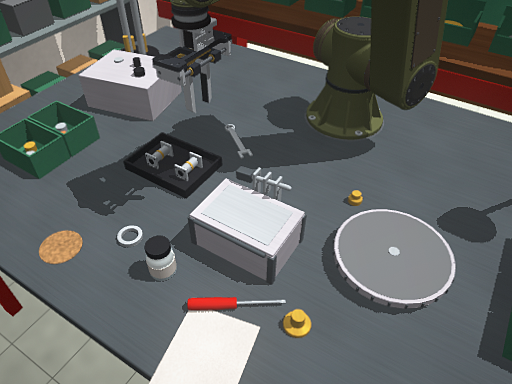

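View pics/t24.png

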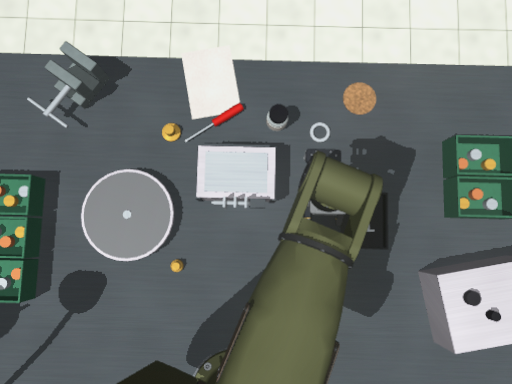

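>>> servo_tool([
  [[0,0,0,0,45],[0,0,0,0,45],[0,0,0,0,45],[0,0,0,0,45],[0,0,0,0,45],[0,0,0,0,45],[0,0,0,0,45],[0,0,0,0,45]],
])

```text
t: 40.0
tool_pos: [0.5243, -0.1652, 0.2778]
tool_rot: [33.7, 89.6, 33.8]
wrist_force: [-0.0, -0.1, 0.3]
gripper_width: 0.0451
```

Run:
```python
from lib import *
s=lambda p:uc(p,220,130,7); t=lambda p:uc(p,190,180,7)
print('tip',tri('top',t((148,157)),'scene',s((498,403)))); print('lid corners',tri('top',t((42,122)),'scene',s((597,577))),tri('top',t((593,132)),'scene',s((42,340))))
print('root/grip front top',onz('top',t([(415,165)]),.13))
S=viewer.capture('scene'); d=cv2.absdiff(S,cv2.imread('pics/s24.png')).max(2); print((d[120:300,200:330]>30).sum())
w=viewer.capture('wrist');cv2.imwrite('pics/w25.png',w)
```

```text
tip (array([0.52393396, 0.07432079, 0.13925499]), np.float64(0.002439873248823962))
lid corners (array([0.53920302, 0.11985656, 0.09913897]), np.float64(0.0007234759067637254)) (array([ 0.54048841, -0.09149379,  0.09899519]), np.float64(0.0001947468541781133))
root/grip front top [[ 0.5235899 -0.02324    0.13     ]]
8
```

View pics/w25.png

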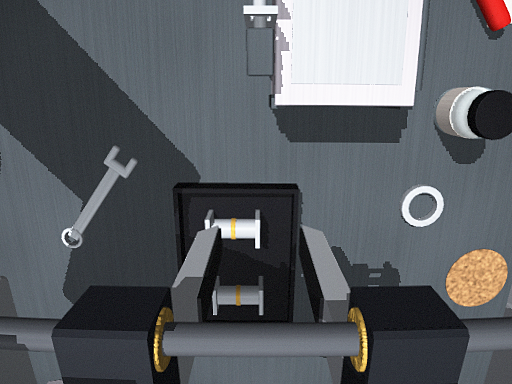

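```bash
python3 -c "
from station import order,monitor
print(monitor.sense()['t']); print(order.job_done())"
```

```text
40.1
the job is handed in; nothing more can be done
None
```

I cleared the turntable and handed the job in at about t = 40 s. `order.job_done()` reports no verdict, so the results below come from my own camera checks.

**What I did**
- There were four spools. The two standing ones are upright in the transit case, and the two tipped ones are lying in the rework tray.
- I pushed the lid from behind past upright and it fell shut.
- I then pushed the pin through all three eyes of the hasp from the −y side, let go and backed the arm off.

**Last checks**
- **Lid:** its two corners on the hasp side measure 99 mm above the bench, against 98 mm when shut.
- **Pin along the hasp:** the tip is about 60 mm past the hasp centre and the root about 37 mm before it.
- **Pin height:** with the grip released, the heavier end sags, so the tip sits slightly high. It measured 139 mm, about 13 mm above the eyes' nominal 126 mm axis, against the 16 mm limit. The same views read the plate tops about 2 mm high, and the clearance in the eyes allows only about 6 mm at the tip, so I expect the true figure is nearer 6 mm.
- **At rest:** the hasp and case area did not change between two pictures about a second apart.
- **Other things on the bench:** they look unmoved in the last pictures, though I judged this by eye and did not measure it. The gripper was clear of everything.

I saw neither the pin being knocked nor the grip slackening. I could not check the spools inside the case once the lid was shut; I last saw them standing there before closing it.

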